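# Move the air sampler's battery pack to its charger

## Robot

A 7-joint arm with a two-finger parallel gripper is mounted at the origin on a cart in front of the work surface, level with it; the furniture and walls round the work are solid. World frame = base frame: x ahead of the robot, y to its left, z up, the work surface at z = 0. Lengths are in m, angles in rad, forces in N, time in s.
With the tool pointing down it reaches from about 0.425 to 0.875 m from the base axis. Payload 4.7 kg.
Tool frame: the origin (TCP) lies at the very end of the fingers, on their centre line; the grasp point (between the pads) lies 19 mm behind it; z points along the fingers, y is the direction in which the jaws open and shut (so a half turn about z gives the same grasp; the last joint's range is limited). The gripper opens to 85 mm and grips with 20 to 120 N. Pads are 22 mm wide; open, the fingers measure 114 mm over their backs; the gripper's body (76 mm by 85 mm) begins 54 mm behind the grasp point. The pads swing forward as they close: fully open they stand 13 mm farther back than shut.
Start: joints at [-1.308, 0.321, -0.07, 1.45, 0.023, 1.371, -0.057], TCP at [0.16, 0.63, 0.231] pointing down, gripper open.
Joint ranges: [-2.86, 2.86], [-0.3, 2.09], [-1.38, 1.24], [0.06, 2.45], [-1.56, 4.7], [0.09, 2.05], [-2.69, 2.69]. Speed limits (rad/s): [2.57, 2.57, 3.14, 3.14, 3.14, 3.14, 3.14].

## Interface

Orientations are given as [roll, pitch, yaw] about the fixed x, y, z axes, in that order (R = Rz(yaw) Ry(pitch) Rx(roll)).
In Python, from bench import monitor, viewer, job_done, search_frame gives the robot as it stands.
- The arm moves only by the tool drive_tool, never from a script. Its argument "series" is one flat list of numbers, 7 for each row, row after row: the shift along the tool's x, y, z in mm, then the turn, a rotation vector about the tool's x, y, z in rad, then the opening, from 0 (shut) to 1 (fully open). In form: [tx, ty, tz, wx, wy, wz, jaw, tx, ty, tz, wx, wy, wz, jaw, ...]. A call has exactly 5 rows; each row is the pose to reach, as a shift and turn from the pose commanded when the call began, along the tool's axes at that moment; what a row does not reach only later rows make up. A row lasts 1/8 s, in which the tool goes at most 62.5 mm and 10.7 degrees, less where a joint would pass 70% of its speed; a pose out of reach is approached as far as the arm can. A call with a gripper value outside its range is refused whole. The fingers move at their own pace and stop on an object; "grip_force" is the grip in N (left out, the last holds). Time passes only in rows, so rows that repeat a pose let the fingers close, or fill a call up. It gives the time, the measured TCP pose, the force and the opening at its end, in the units of the state.
- monitor.state(): the state, without advancing time (a new reading comes with each control period).
- viewer.grab_frame(name): name is "scene" or "side" or "wrist"; returns a dict with "img" (384x512x3 uint8, red, green, blue), "camera_matrix" (3x3 intrinsics, pixels), "cam_to_world" (4x4, takes a point from camera to world coordinates). Camera axes: x right, y up, looking along -z (the intrinsics and any distortion apply to the point x, -y, -z); pixel columns grow to the right and rows downward; lengths in m; the calibration is good to about 2 mm. A picture is of the moment at which its call begins. There is no depth.
- job_done(): hands the job in, once; it reports no verdict.
Trained networks look in a picture, given as the dict that the camera call returned (one of the last four; its "shot" number tells which), for a name from the list of things; names that differ only in an ending like _2 or _b are one class to them, and where a whole thing is asked for, a point or a joint stands for the part that bears it (a point fixed in the world has none). Each returns a list of dicts, best first, with "p" (0 to 1); they miss things now and then, are a little off and sometimes report something else, mostly with a low value. They report only what shows in the picture. A call takes as long as a camera call. They do not tell look-alikes from the thing itself.
- search_frame(label, picture): "location" ([column, row] in pixels, amid what is visible of it).
The state is a dict: "time_s": time; "joints": joint angles; "dq": joint speeds; "joint_torque": joint torques, N m; "tcp_pos": TCP position; "eef_rot": TCP orientation; "force": force on the tool from outside, world axes, zero at the start; "moment": the same for the moment, N m; "grip_width": opening from 0.0 (shut) to 1.0 (fully open).
Only numpy, scipy, OpenCV 4.12 (cv2) and the standard library are available. Lean on these libraries where they do the work, as an engineer would, in place of code of your own. Each camera call takes 0.05 s, during which the arm holds its last target.

## Task

The air sampler's battery is flat. Take the battery pack out of the sampler by holding its release tab down, gently and no harder than it needs, while drawing the pack straight out of its bay, never forcing it against its catch; then set the pack down gently in the charger's pocket, nose to the contacts, so that it lies fully home and flat, and let go. Leave the other things on the cabinet where they are.

Things in the scene. Friction and masses are not known exactly. Their poses are not given: they have to be found in the camera images.
- air_sampler: Fixed portable air sampler: white housing 128 long, 124 wide, 75 mm high, perforated round metal head on top (to 97); in front a grey sill 90 long. Origin: under the middle of the battery opening in the front face, 10 mm below the sill's top; 0 to 6 mm above the surface (levelling feet). x points into the instrument (pull the pack along -x), z up. A clipped-in pack has its origin at (-10, 0, 10).
- bay_mouth (a point): Middle of the battery opening in the sampler's front face, 16 mm above the sill; axes as the sampler's. The bay is 42.5 mm deep, its floor level with the sill; it leaves the pack's nose 1.2 mm of play at each side, 2 mm above. A fixed catch bar across its top, from the face to 6 mm behind, holds the tab's tooth; the tooth is past the bar once the pack is 18 mm out, the nose clear after 42 mm.
- battery_pack: Dark battery pack, loose, 0.28 to 0.47 kg, nose in the bay. Body 65 mm long (x -55 to +10), 54 wide, 40 high, upright sides to grasp; then a narrower nose (x +10 to +52), 44 wide, 31 high, brass contacts on its end. Origin: on the underside, midway across, 55 mm from the outer end; x points to the nose, z up. Its weight balances near x = -5 mm.
- pack_nose (a point): Middle of the pack's contact end: (52, 0, 16) mm in the pack's frame; axes as the pack's.
- release_tab: Ribbed grey thumb plate on the pack, 32 mm wide, 38 long (x -20 to +18); across its outer end a pull ridge 6 mm high (x -20 to -14), against which a finger pressing the plate can pull. Origin: on the plate's top, at rest at (-22, 0, 48) mm in the pack's frame; x to the nose, z up. Slides straight down on a spring: 1.8 N start it, then 2.5 N per mm to a hard stop at 3.3 mm, 10 N; let go, it rises.
- tab_tooth (a point): The tab's tooth, hidden in the bay, on a tongue that moves with the plate: upper front edge, 40 mm towards the nose from the tab's origin. At rest it stands 2.5 mm up behind the catch bar with 1 mm of play. The pack comes out only while the plate is held down over 2.5 mm (8 N; 9 to 10 N is right); let up before the tooth has passed the bar, it catches or rubs.
- charger: White charger, fixed, 142 x 90 mm, 22 high; open pocket with the pack's outline (wide body part, narrower nose part: fits one way). Origin: on the work surface, below where the seated pack's origin lies; x points to the end with brass contacts, where the nose goes. Pocket floor 8 mm above the surface; 1.5 mm of play round the pack; walls slope outward from 16 mm up to the rim at 22.
- pocket_floor (a point): On the charger's pocket floor, 8 mm above its origin; axes as the charger's. The side walls beside the pack's body are cut away from x = -34 to +12 mm, so fingers have room there down to the floor, which reaches 45 mm to each side.
- petri_dish: Bystander: culture dish, 60 mm across, 12 mm high; origin under its centre.
- bench_timer: Bystander: flat three-key bench timer, 62 x 64 x 19 mm; origin under its centre.
- marker_black: Bystander: capped marker lying down, 132 mm long (its y), 14 mm thick; origin under its middle.
- pot_a: Bystander: capped specimen pot, 50 mm across, 55 mm high; origin under its centre.
Not all that is in view belongs to the job. What is shaped like the battery_pack but blue is not meant.

How it is judged:
By the outcome, as a careful person would: the job done as asked, in the order asked, and still so for the second after the job is handed in, with the robot touching nothing.
It also fails if it takes over 66 s, if anything falls off the work surface, if the arm or the gripper's body presses on something with over 40 N, if the wrist force passes 120 N, or if a joint passes its speed limit or range.

## Working session

There is one attempt and no reset: what is moved stays moved. The work goes in short steps, Python scripts to look and compute and a tool call to move; the robot and the scene stay as the last step left them, time stands still between calls to the robot, and variables do not carry over. Pictures are saved under pics/ and viewed, and the job is handed in when it is done.

Besides the shell and the picture viewer there is one more tool, called as name(argument=value, ...) on one line, values as JSON. drive_tool: Moves the arm, as the interface text tells. Its arguments: {"type":"object","properties":{"series":{"type":"array","items":{"type":"number"}},"grip_force":{"type":"number"}},"required":["series"]}

```bash
ls; mkdir -p pics; cat > h.py <<'E'
import numpy as np,cv2
from bench import monitor, viewer, search_frame
def save(f,n): cv2.imwrite('pics/'+n,cv2.cvtColor(f['img'],cv2.COLOR_RGB2BGR))
def proj(f,P):
    T=np.linalg.inv(f['cam_to_world']);P=np.atleast_2d(P)
    c=P@T[:3,:3].T+T[:3,3]; c=c*[1,-1,-1]
    u=c@f['camera_matrix'].T; return u[:,:2]/u[:,2:]
def ray(f,px):
    d=np.linalg.inv(f['camera_matrix'])@[px[0],px[1],1.]; d=d*[1,-1,-1]
    T=f['cam_to_world'];return T[:3,3],T[:3,:3]@d
def onz(f,px,z):
    o,d=ray(f,px);return o+d*(z-o[2])/d[2]
E
python3 - <<'E'
from h import *
s=monitor.state();print(s)
for n in ['scene','side','wrist']:
    f=viewer.grab_frame(n);save(f,n+'0.png');print(n,f.keys(),f['camera_matrix'].tolist(),np.round(f['cam_to_world'],3).tolist())
    for l in ['air_sampler','battery_pack','release_tab','bay_mouth','charger','pocket_floor','petri_dish','bench_timer','marker_black','pot_a','pack_nose']:
        try: print(l,[(np.round(d['location']).tolist(),round(d['p'],2)) for d in search_frame(l,f)])
        except Exception as e: print(l,e)
E
```

```text
pics
{'time_s': 0.0, 'joints': array([-1.30789143,  0.32182912, -0.07008449,  1.45168521,  0.02260198,
        1.37081106, -0.05691802]), 'dq': array([ 4.38311978e-05,  1.00387062e-03,  1.36168472e-03, -1.82665212e-04,
       -9.11527520e-04,  1.16515927e-03,  1.38640940e-04]), 'joint_torque': array([-7.97856296e-05, -4.93582463e+01, -3.82605800e-01, -3.14322424e+01,
        1.29280632e-02,  1.20452262e-02,  4.49068750e-06]), 'tcp_pos': array([0.15997386, 0.62944129, 0.23021441]), 'eef_rot': array([-3.13964961e+00,  1.01803168e-04,  2.89280079e+00]), 'force': array([-0.05853423, -1.13340689,  0.49034557]), 'moment': array([-0.04972001, -0.04193543,  0.05784423]), 'grip_width': 1.0014519334559369}
scene dict_keys(['img', 'camera_matrix', 'cam_to_world', 'shot']) [[391.9457332769258, 0.0, 255.27778776620173], [0.0, 391.9457332769258, 191.55448725299496], [0.0, 0.0, 1.0]] [[-0.886, 0.294, -0.359, 0.148], [-0.464, -0.559, 0.687, 0.539], [0.001, 0.775, 0.632, 0.639], [0.0, 0.0, 0.0, 1.0]]
air_sampler [([232.0, 165.0], 0.57)]
battery_pack [([189.0, 209.0], 0.72), ([257.0, 179.0], 0.68), ([
[... 980 characters left out ...]
254.0, 156.0], 0.94)]
pocket_floor [([255.0, 155.0], 0.87)]
petri_dish []
bench_timer [([198.0, 210.0], 0.67)]
marker_black [([222.0, 264.0], 0.8)]
pot_a [([259.0, 312.0], 0.64)]
pack_nose [([290.0, 231.0], 0.96), ([295.0, 180.0], 0.85)]
wrist dict_keys(['img', 'camera_matrix', 'cam_to_world', 'shot']) [[271.7203566373379, 0.0, 256.0783612830946], [0.0, 271.7203566373379, 194.90880035550842], [0.0, 0.0, 1.0]] [[0.247, -0.923, -0.297, 0.084], [0.969, 0.235, 0.076, 0.649], [-0.0, -0.306, 0.952, 0.373], [0.0, 0.0, 0.0, 1.0]]
air_sampler []
battery_pack []
release_tab [([6.0, 343.0], 0.57)]
bay_mouth []
charger []
pocket_floor []
petri_dish []
bench_timer []
marker_black []
pot_a []
pack_nose []
```

View images.

View pics/scene0.png

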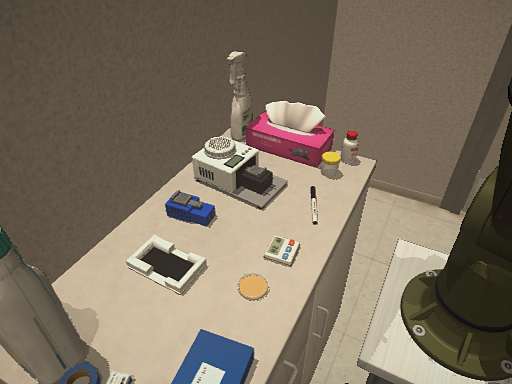

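View pics/side0.png

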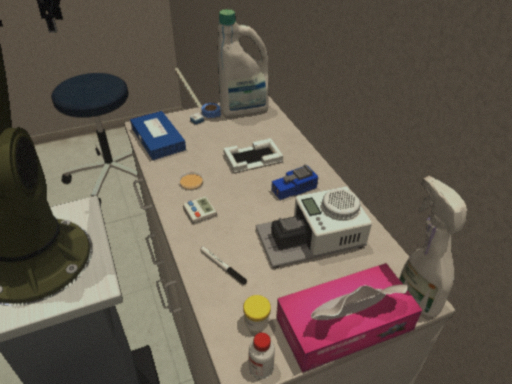

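View pics/wrist0.png

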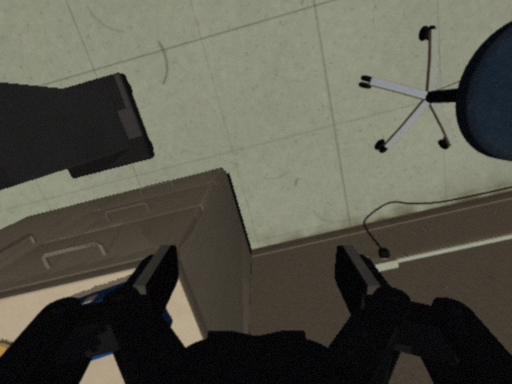

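Scene: the sampler is at about (225,165), with a dark pack in its front at (257,179). A blue look-alike lies loose at (189,209), and the charger is at (165,263). In the side view the same things are at (330,222), (289,232), (295,183) and (254,156). The dark pack in the bay is the one meant. I'll enlarge it to confirm and to measure.

```bash
python3 - <<'E'
import cv2
a=cv2.imread('pics/side0.png')[180:275,245:380];cv2.imwrite('pics/side_s.png',cv2.resize(a,None,fx=5.9,fy=5.9,interpolation=cv2.INTER_CUBIC))
a=cv2.imread('pics/scene0.png')[130:215,180:300];cv2.imwrite('pics/scene_s.png',cv2.resize(a,None,fx=6.6,fy=6.6,interpolation=cv2.INTER_CUBIC))
a=cv2.imread('pics/scene0.png')[225:300,115:215];b=cv2.imread('pics/side0.png')[125:185,210:300]
cv2.imwrite('pics/ch_scene.png',cv2.resize(a,None,fx=7,fy=7,interpolation=cv2.INTER_CUBIC))
cv2.imwrite('pics/ch_side.png',cv2.resize(b,None,fx=8,fy=8,interpolation=cv2.INTER_CUBIC))
E
```

```text
(no output)
```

View pics/side_s.png

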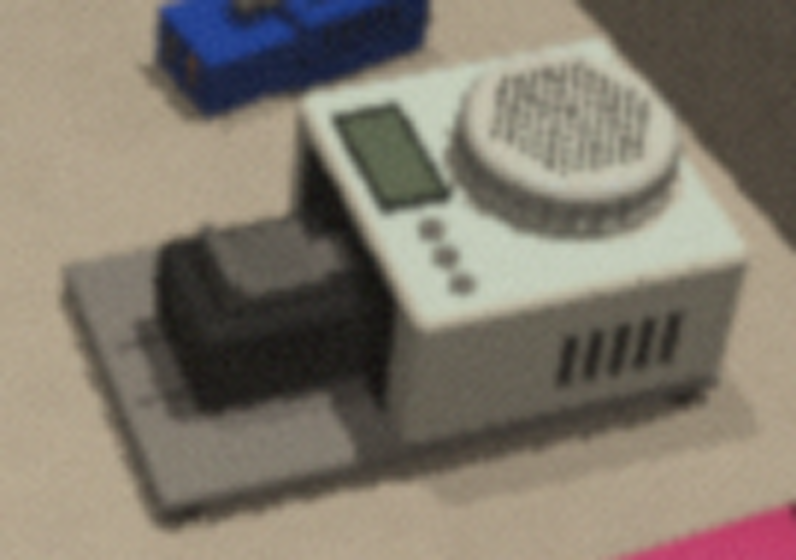

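View pics/scene_s.png

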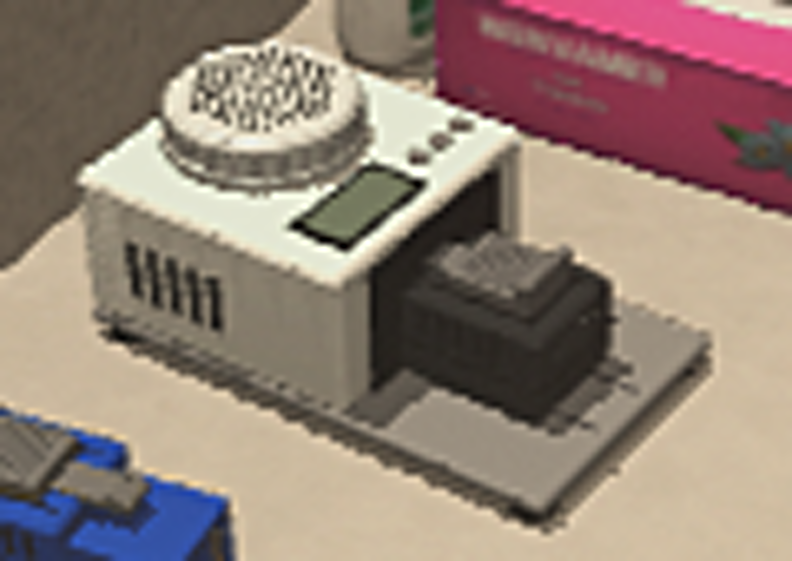

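View pics/ch_scene.png

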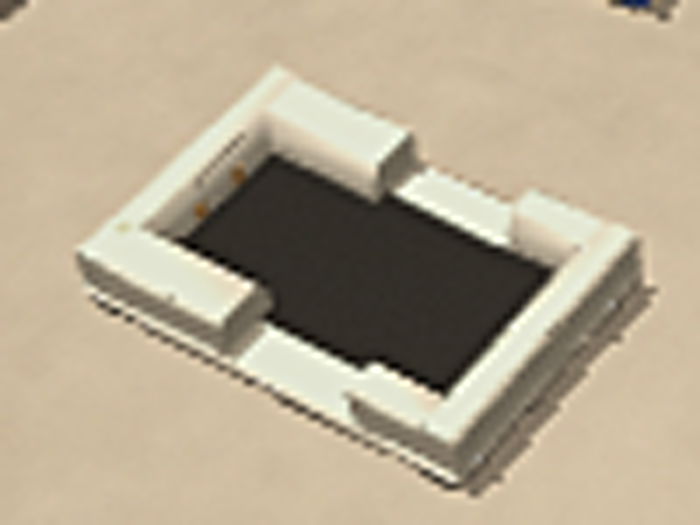

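View pics/ch_side.png

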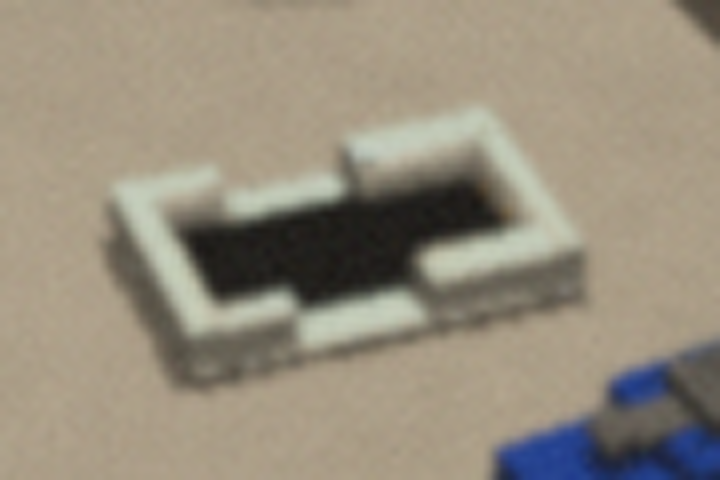

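The side crop confirms it: the dark pack, with its grey ribbed tab, sits in the opening of the white housing. The blue one lies loose at top left. The charger's contact end is upper left in the scene crop and right in the side crop. Next I fit the poses.

```bash
cat > fit.py <<'E'
from h import *
from scipy.optimize import least_squares
fs={n:viewer.grab_frame(n) for n in ['scene','side']}
def T(p,P):
    c,s=np.cos(p[2]),np.sin(p[2]);P=np.array(P,float)/1000
    return np.c_[p[0]+c*P[:,0]-s*P[:,1],p[1]+s*P[:,0]+c*P[:,1],p[3]+P[:,2]]
def fit(obs,p0,mod=lambda p,P:P):
    def r(p):
        out=[]
        for n,l in obs.items():
            P=[a for a,_ in l];uv=np.array([b for _,b in l],float)
            out.append((proj(fs[n],T(p,mod(p,P)))-uv).ravel())
        return np.concatenate(out)
    s=least_squares(r,p0,loss='soft_l1');return s.x,r(s.x).reshape(-1,2)
def cr(off,k,l): return [(P,(off[0]+(u[0]+.5)/k-.5,off[1]+(u[1]+.5)/k-.5)) for P,u in l]
obs={'side':cr((245,180),5.9,[((0,62,75),(303,97)),((0,-62,75),(428,330)),((128,62,75),(605,40)),((128,-62,75),(745,258)),((-65,-27,10),(205,408))]),
'scene':cr((180,130),6.6,[((0,-62,75),(515,130)),((0,62,75),(345,285)),((128,62,75),(80,180)),((-65,27,10),(540,418))])}
x,r=fit(obs,[.6,-.1,.1,.003]);print('sampler',x.round(4));print(r.round(1).tolist())
z=22
co={'scene':cr((115,225),7,[((69.5,45,z),(275,68)),((-72.5,45,z),(640,240)) ,((-72.5,-45,z),(460,440)),((69.5,-45,z),(80,250)),((12,-45,z),(225,340)),((-34,-45,z),(352,400)),((12,45,z),(410,135)),((-34,45,z),(530,195))])}
# guess handedness: test both
def m(p,P): 
    P=np.array(P,float).copy();k=abs(P[:,0])>50;P[k,0]+=p[4]*1000;return P
for sg in (1,-1):
  c={'scene':[((P[0],P[1]*sg,P[2]),u) for P,u in co['scene']],
   'side':[((P[0],P[1],P[2]),u) for P,u in cr((210,125),8,[((-72.5,45,z),(115,185)),((69.5,45,z),(480,108)),((69.5,-45,z),(582,240)),((-72.5,-45,z),(195,330)),((-34,-45,z),(297,300)),((12,-45,z),(418,262))])]}
  for y0 in (.2,):
    def mod(p,P):return m(p,P)
    obsf=c
    def r5(p):
        return np.concatenate([(proj(fs[n],T([p[0],p[1],p[2],0],mod(p,[a for a,_ in l])))-np.array([b for _,b in l])).ravel() for n,l in obsf.items()])
    s=least_squares(r5,[.6,.1,.1,0,0],loss='soft_l1');print(sg,s.cost,s.x.round(4));print(s.fun.reshape(-1,2).round(1).tolist())
E
python3 fit.py
```

```text
sampler [ 0.5467 -0.1699 -0.096   0.0024]
[[-1.5, 0.6], [-0.6, 0.6], [-0.1, -0.8], [2.6, -0.5], [-0.4, 3.3], [0.9, -0.5], [-1.2, -0.5], [-1.7, -0.9], [-0.4, 1.8]]
1 436.97359188777574 [0.5574 0.1541 0.0514 0.     0.0057]
[[-33.0, 30.2], [-25.8, 29.8], [23.9, -31.3], [22.0, -24.8], [25.5, -28.7], [25.8, -30.5], [-26.8, 31.1], [-24.4, 30.4], [-2.3, 0.7], [-1.2, -2.4], [1.3, -1.6], [1.1, 1.2], [-0.0, 1.6], [0.7, 1.8]]
-1 14.45889058061043 [ 0.5587  0.1511 -0.0189 -0.0177  0.0013]
[[-1.2, -0.2], [0.3, -1.0], [-0.6, 2.0], [-2.4, 1.5], [-0.9, -0.4], [-0.7, 0.1], [0.9, -0.3], [1.3, -1.1], [-2.6, 0.3], [0.0, -0.9], [0.5, 0.7], [-1.4, 1.4], [-0.6, 1.9], [0.6, 2.8]]
```

```bash
cat >> h.py <<'E'
from scipy.spatial.transform import Rotation as Ro
def plan(t,yaw,rp=(np.pi,0)):
    s=monitor.state();R=Ro.from_euler('xyz',s['eef_rot']);G=Ro.from_euler('xyz',[rp[0],rp[1],yaw])
    d=R.inv().apply(np.array(t)-s['tcp_pos'])*1000;w=(R.inv()*G).as_rotvec()
    print('t',round(s['time_s'],2),'tcp',(s['tcp_pos']*1000).round(1),'rpy',s['eef_rot'].round(4),'F',s['force'].round(1),'g',round(s['grip_width'],3))
    print('shift',d.round(1),'rot',w.round(4),'dist',round(np.linalg.norm(d),1))
E
python3 -c "
from h import *
plan([.53,.15,.19],3.1226)"
```

```text
t 1.9 tcp [160.1 630.  231.3] rpy [3.1415 0.     2.8928] F [-0.3 -0.1  0.3] g 1.002
shift [-476.7 -374.1   41.3] rot [ 1.000e-04  0.000e+00 -2.298e-01] dist 607.4
```

drive_tool(series=[-47.7, -37.4, 4.1, 0, 0, -0.023, 1, -95.4, -74.8, 8.2, 0, 0, -0.046, 1, -143, -112.2, 12.4, 0, 0, -0.069, 1, -190.7, -149.6, 16.5, 0, 0, -0.092, 1, -238.4, -187, 20.6, 0, 0, -0.115, 1])

```text
time_s: 2.52
tcp_pos: [0.3462, 0.3884, 0.2109]
eef_rot: [3.141, 0.001, 3.009]
force: [1.0, 0.5, 0.7]
grip_width: 1.0
```

drive_tool(series=[-53.5, -31.5, 4.1, 0, 0, -0.023, 1, -107, -63, 8.2, 0, 0, -0.046, 1, -160.5, -94.5, 12.4, 0, 0, -0.069, 1, -214, -126, 16.5, 0, 0, -0.092, 1, -255, -158, 20.6, 0, 0, -0.115, 1])

```text
time_s: 3.15
tcp_pos: [0.5786, 0.1977, 0.1902]
eef_rot: [-3.142, 0.001, 3.123]
force: [0.4, 0.2, 0.3]
grip_width: 0.999
```

```bash
python3 -c "
from h import *
plan([.53,.15,.19],3.1226)
f=viewer.grab_frame('wrist');save(f,'w1.png');plan([.53,.15,.19],3.1226);np.savez('w1.npz',K=f['camera_matrix'],T=f['cam_to_world'])"
```

```text
t 3.15 tcp [578.6 197.7 190.2] rpy [-3.1416e+00  1.1000e-03  3.1228e+00] F [0.4 0.2 0.3] g 0.999
shift [ 47.7 -48.6   0.1] rot [-0.      0.0011  0.0002] dist 68.1
t 3.2 tcp [583.  189.2 189.5] rpy [-3.1359  0.0044  3.1145] F [ 2.2 -5.2  1. ] g 1.001
shift [ 51.9 -40.7  -0.4] rot [-0.0057  0.0043 -0.0081] dist 65.9
```

View pics/w1.png

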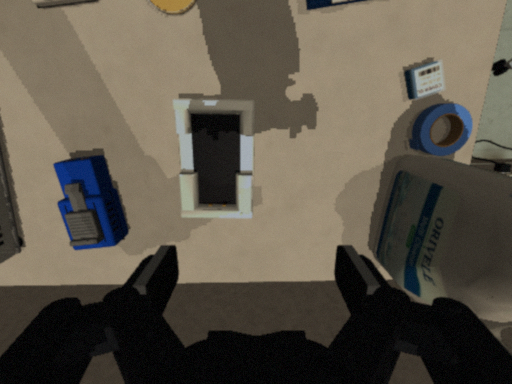

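```bash
python3 -c "
from h import *
f=viewer.grab_frame('wrist')
print(f['cam_to_world'].round(3))
s=monitor.state();print(s['tcp_pos'],s['eef_rot'])
for c in [(256,195),(256,100),(256,250),(180,250),(330,100)]: print(c,onz(f,c,.02).round(3))
"
```

```text
[[ 0.027 -0.95  -0.31   0.504]
 [ 1.     0.024  0.014  0.192]
 [-0.006 -0.31   0.951  0.331]
 [ 0.     0.     0.     1.   ]]
[0.58069255 0.19159861 0.18966522] [-3.13705231e+00  2.13837844e-03  3.11259544e+00]
(256, 195) [0.605 0.188 0.02 ]
(256, 100) [0.497 0.191 0.02 ]
(256, 250) [0.68  0.186 0.02 ]
(180, 250) [0.678 0.087 0.02 ]
(330, 100) [0.499 0.271 0.02 ]
```

```bash
python3 -c "
from h import *
plan([.55,.151,.13],3.1226)"
```

```text
t 3.25 tcp [580.7 191.6 189.7] rpy [-3.1371e+00  2.1000e-03  3.1126e+00] F [0.7 1.  1. ] g 1.002
shift [ 29.6 -41.2  59.8] rot [-0.0046  0.0021 -0.01  ] dist 78.4
```

drive_tool(series=[10, -14, 20, 0, 0, -0.003, 1, 20, -28, 40, 0, 0, -0.006, 1, 29.6, -41.2, 59.8, 0, 0, -0.008, 1, 29.6, -41.2, 59.8, 0, 0, -0.008, 1, 29.6, -41.2, 59.8, 0, 0, -0.008, 1])

```text
time_s: 3.88
tcp_pos: [0.5471, 0.16, 0.1314]
eef_rot: [3.14, 0.002, 3.131]
force: [0.5, -0.3, 0.8]
grip_width: 1.002
```

```bash
python3 -c "
from h import *
f=viewer.grab_frame('wrist');save(f,'w2.png');plan([.55,.151,.13],3.1226);np.savez('w2.npz',K=f['camera_matrix'],T=f['cam_to_world'])"
```

```text
t 3.92 tcp [547.4 160.1 131.6] rpy [3.1403e+00 2.2000e-03 3.1318e+00] F [1.  0.1 0.2] g 0.999
shift [-2.7 -9.1  1.6] rot [0.0013 0.0022 0.0092] dist 9.6
```

View pics/w2.png

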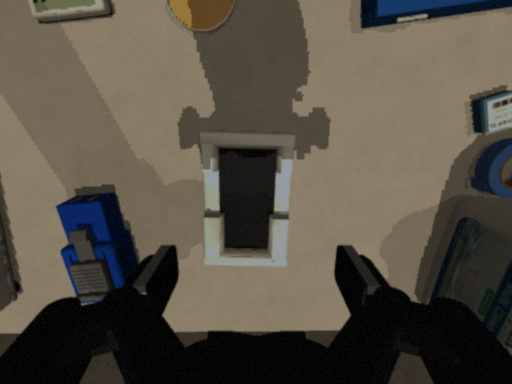

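```bash
python3 -c "
import cv2
a=cv2.imread('pics/w2.png')[125:275,190:310];cv2.imwrite('pics/w2c.png',cv2.resize(a,None,fx=4,fy=4,interpolation=cv2.INTER_CUBIC))"
```

```text
(no output)
```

View pics/w2c.png

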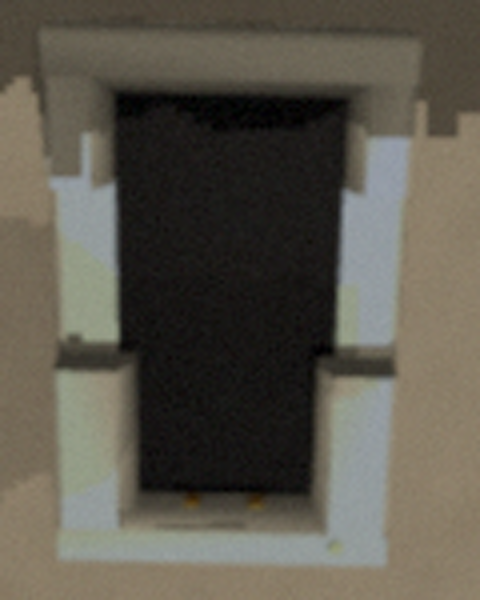

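```bash
cat > fitc.py <<'E'
from h import *
from scipy.optimize import least_squares
d=np.load('w2.npz');f=dict(camera_matrix=d['K'],cam_to_world=d['T'])
l=[((-56.5,-28.5,8),(118,95)),((-56.5,28.5,8),(348,97)),((53.5,-23.5,8),(138,490)),((53.5,23.5,8),(315,492)),
((12,-28.5,8),(120,350)),((12,28.5,8),(335,350)),((-72,-45,22),(40,30)),((-72,45,22),(420,38)),((70,-45,22),(58,557)),((70,45,22),(388,563)),((12,-45,22),(58,367)),((12,45,22),(395,373))]
P=np.array([a for a,_ in l],float)/1000;uv=np.array([b for _,b in l],float)/4+[190-.4,125-.4]
def T(p):
    c,s=np.cos(p[2]),np.sin(p[2]);Q=P.copy();k=abs(Q[:,0])>.06;Q[k,0]+=p[3]
    return np.c_[p[0]+c*Q[:,0]-s*Q[:,1],p[1]+s*Q[:,0]+c*Q[:,1],Q[:,2]]
r=lambda p:(proj(f,T(p))-uv).ravel()
s=least_squares(r,[.56,.15,0,0],loss='soft_l1',f_scale=.5);print(s.x.round(4));print(s.fun.reshape(-1,2).round(2).tolist())
E
python3 fitc.py
```

```text
[ 0.5611  0.1504 -0.0317  0.0011]
[[-1.05, -2.38], [0.18, -1.63], [0.71, 0.13], [-0.62, 0.43], [-0.12, -0.3], [0.51, 0.77], [-2.21, -0.49], [2.21, -0.33], [-0.69, 4.17], [1.24, 4.2], [-2.96, 0.27], [2.87, 0.52]]
```

```bash
sed -i 's/(-72,-45,22)/(-69.7,-42.5,22)/;s/(-72,45,22)/(-69.7,42.5,22)/;s/(70,-45,22)/(66.7,-42.5,22)/;s/(70,45,22)/(66.7,42.5,22)/;s/(12,-45,22)/(12,-42.5,22)/;s/(12,45,22)/(12,42.5,22)/;s/Q\[k,0\]+=p\[3\]/pass/' fitc.py; python3 fitc.py
```

```text
[ 0.5607  0.1505 -0.0312  0.    ]
[[-1.07, -2.82], [0.18, -2.09], [0.74, -0.21], [-0.57, 0.07], [-0.12, -0.67], [0.54, 0.37], [0.57, 0.51], [-0.63, 0.49], [1.54, 0.3], [-0.81, 0.23], [-0.45, -0.06], [0.41, 0.06]]
```

```bash
python3 -c "
from h import *
plan([.505,-.167,.18],3.0456)"
```

```text
t 3.92 tcp [547.4 160.1 131.6] rpy [3.1403e+00 2.2000e-03 3.1318e+00] F [1.  0.1 0.2] g 0.999
shift [  39.1 -327.5  -48.9] rot [0.0014 0.0021 0.0862] dist 333.4
```

drive_tool(series=[6, -40, -40, 0, 0, 0.017, 1, 15, -98, -48.9, 0, 0, 0.034, 1, 23, -158, -48.9, 0, 0, 0.05, 1, 31, -218, -48.9, 0, 0, 0.07, 1, 39, -277, -48.9, 0.001, 0.002, 0.086, 1])

```text
time_s: 4.55
tcp_pos: [0.5053, -0.1192, 0.1808]
eef_rot: [-3.141, 0.001, 3.045]
force: [0.8, -0.1, 0.1]
grip_width: 1.001
```

```bash
python3 -c "
from h import *
plan([.505,-.167,.18],3.0456)"
```

```text
t 4.55 tcp [ 505.3 -119.2  180.8] rpy [-3.1410e+00  1.2000e-03  3.0452e+00] F [ 0.8 -0.1  0.1] g 1.001
shift [ -4.4 -47.6   0.8] rot [-0.0006  0.0012 -0.0004] dist 47.8
```

drive_tool(series=[-2, -25, 1, 0, 0, 0, 1, -4, -48, 1, 0, 0, 0, 1, -4, -48, 1, 0, 0, 0, 1, -4, -48, 1, 0, 0, 0, 1, -4, -48, 1, 0, 0, 0, 1])

```text
time_s: 5.18
tcp_pos: [0.5043, -0.1643, 0.1784]
eef_rot: [-3.141, -0.002, 3.047]
force: [0.1, 0.0, 0.0]
grip_width: 0.996
```

```bash
python3 -c "
from h import *
f=viewer.grab_frame('wrist');save(f,'w3.png');plan([.505,-.167,.18],3.0456);np.savez('w3.npz',K=f['camera_matrix'],T=f['cam_to_world'])
import cv2
a=cv2.imread('pics/w3.png')[90:330,130:385];cv2.imwrite('pics/w3c.png',cv2.resize(a,None,fx=2.5,fy=2.5,interpolation=cv2.INTER_CUBIC))"
```

```text
t 5.22 tcp [ 504.1 -164.5  178.3] rpy [-3.1410e+00 -1.8000e-03  3.0471e+00] F [ 0.7  0.4 -1.2] g 0.999
shift [-1.1 -2.4 -1.7] rot [-0.0006 -0.0018  0.0015] dist 3.1
```

View pics/w3.png

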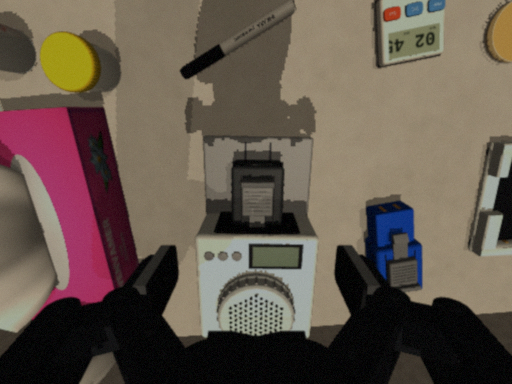

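View pics/w3c.png

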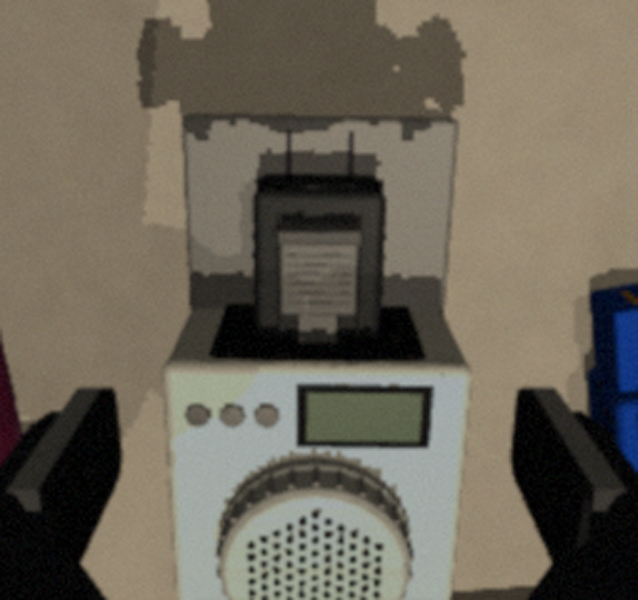

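```bash
cat > fits.py <<'E'
from h import *
from scipy.optimize import least_squares
d=np.load('w3.npz');f=dict(camera_matrix=d['K'],cam_to_world=d['T'])
l=[((0,-62,75),(167,366)),((0,62,75),(470,366)),((-65,-27,50),(257,188)),((-65,27,50),(383,188)),
((-52,-16,64),(277,230)),((-52,16,64),(361,230)),((-46,-16,64),(279,245)),((-46,16,64),(359,245)),((-14,-16,58),(282,315)),((-14,16,58),(355,315)),((0,-27,50),(256,330)),((0,27,50),(380,330))]
P=np.array([a for a,_ in l],float)/1000;uv=np.array([b for _,b in l],float)/2.5+[130-.3,90-.3]
def T(p):
    c,s=np.cos(p[2]),np.sin(p[2]);Q=P
    return np.c_[p[0]+c*Q[:,0]-s*Q[:,1],p[1]+s*Q[:,0]+c*Q[:,1],Q[:,2]+p[3]]
r=lambda p:(proj(f,T(p))-uv).ravel()
for z in (None,0,.003,.006):
    if z is None: s=least_squares(r,[.547,-.17,-.1,.003],loss='soft_l1',f_scale=.5)
    else: s=least_squares(lambda q:r([*q[:3],z]),[.547,-.17,-.1],loss='soft_l1',f_scale=.5)
    print(s.x.round(4),s.cost);
    if z is None:print(s.fun.reshape(-1,2).round(2).tolist())
E
python3 fits.py
```

```text
[ 0.5475 -0.1674 -0.099  -0.0047] 6.159441256552201
[[-0.59, -2.18], [0.5, -1.65], [-1.4, 1.02], [0.69, 1.26], [0.73, 0.01], [-0.69, 0.15], [-0.0, -0.19], [-0.03, -0.05], [-0.53, -0.71], [0.52, -0.58], [0.4, 2.34], [-0.19, 2.56]]
[ 0.5461 -0.1673 -0.0982] 6.730275161974632
[ 0.5452 -0.1671 -0.0965] 7.70859093965648
[ 0.5443 -0.167  -0.095 ] 9.307608561910447
```

```bash
python3 -c "
from h import *
plan([.5132,-.1641,.08],3.0436)"
```

```text
t 5.22 tcp [ 504.1 -164.5  178.3] rpy [-3.1410e+00 -1.8000e-03  3.0471e+00] F [ 0.7  0.4 -1.2] g 0.999
shift [-9.2  1.3 98.3] rot [-0.0006 -0.0018  0.0035] dist 98.7
```

drive_tool(series=[-5, 1, 20, 0, 0, 0, 0, -9.2, 1.3, 40, 0, -0.002, 0.003, 0, -9.2, 1.3, 50, 0, -0.002, 0.003, 0, -9.2, 1.3, 60, 0, -0.002, 0.003, 0, -9.2, 1.3, 70, 0, -0.002, 0.003, 0], grip_force=20)

```text
time_s: 5.85
tcp_pos: [0.5131, -0.1655, 0.1081]
eef_rot: [-3.141, 0.001, 3.042]
force: [0.6, -0.3, 0.3]
grip_width: -0.003
```

```bash
python3 -c "
from h import *
f=viewer.grab_frame('wrist');save(f,'w4.png')
plan([.5132,-.1641,.08],3.0436)"
```

```text
t 5.9 tcp [ 512.2 -165.3  106.7] rpy [-3.1407e+00 -1.4000e-03  3.0420e+00] F [-0.5 -0.3 -1.8] g -0.002
shift [-0.9  1.3 26.7] rot [-0.0009 -0.0014 -0.0016] dist 26.8
```

View pics/w4.png

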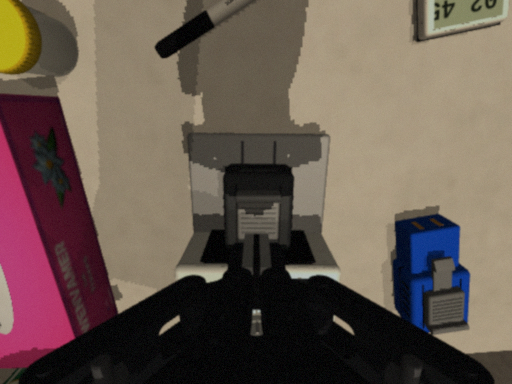

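drive_tool(series=[-0.9, 1.3, 15, 0, -0.001, -0.001, 0, -0.9, 1.3, 28, 0, -0.001, -0.001, 0, -0.9, 1.3, 33, 0, -0.001, -0.001, 0, -0.9, 1.3, 35, 0, -0.001, -0.001, 0, -0.9, 1.3, 35, 0, -0.001, -0.001, 0])

```text
time_s: 6.52
tcp_pos: [0.514, -0.1645, 0.0733]
eef_rot: [-3.14, 0.001, 3.043]
force: [0.5, 0.1, -0.7]
grip_width: 0.002
```

```bash
python3 -c "
from h import *
f=viewer.grab_frame('wrist');save(f,'w5.png')
g=viewer.grab_frame('side');h=viewer.grab_frame('scene')
import cv2
cc=lambda f,a,b,k:cv2.resize(cv2.cvtColor(f['img'],cv2.COLOR_RGB2BGR)[a:a+100,b:b+130],None,fx=6,fy=6,interpolation=cv2.INTER_CUBIC)
cv2.imwrite('pics/w5c.png',cc(f,150,190,6));cv2.imwrite('pics/side5.png',cc(g,175,240,6))
cv2.imwrite('pics/scene5.png',cc(h,120,190,6))
plan([.5132,-.1641,.07],3.0436)"
```

```text
t 6.67 tcp [ 514.2 -164.5   73.7] rpy [-3.1406e+00  1.9000e-03  3.0428e+00] F [-0.1  0.4 -0.4] g -0.004
shift [1.1 0.3 3.7] rot [-0.001   0.0019 -0.0008] dist 3.8
```

View pics/w5c.png

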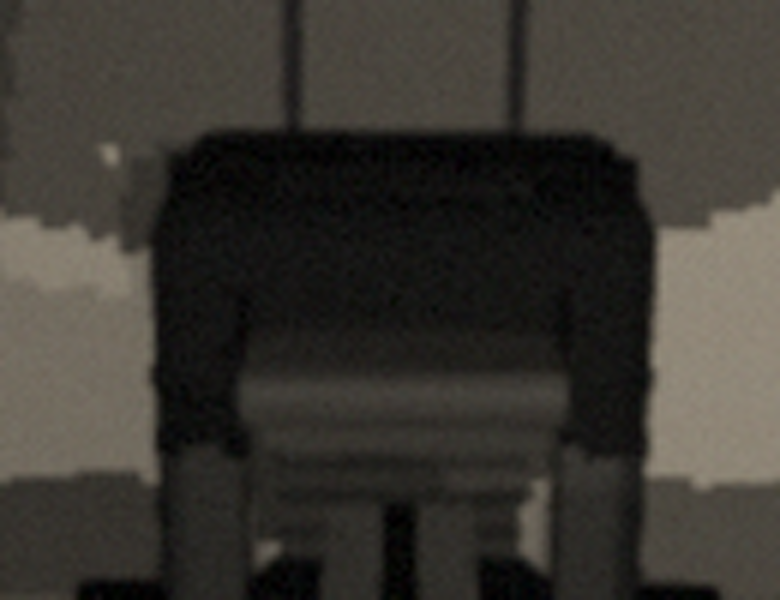

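View pics/side5.png

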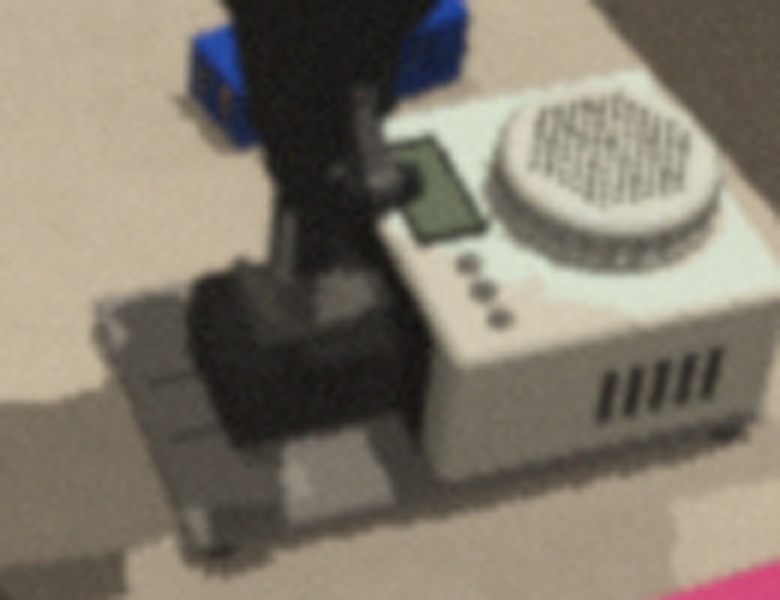

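View pics/scene5.png

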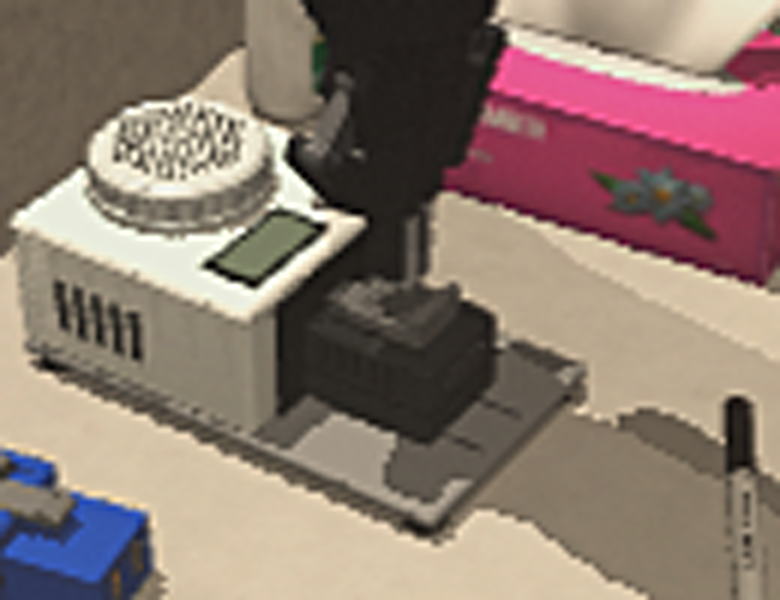

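drive_tool(series=[0, 0, 1.5, 0, 0, 0, 0, 0, 0, 3, 0, 0, 0, 0, 0, 0, 4.5, 0, 0, 0, 0, 0, 0, 6, 0, 0, 0, 0, 0, 0, 7, 0, 0, 0, 0])

```text
time_s: 7.3
tcp_pos: [0.5139, -0.1644, 0.0661]
eef_rot: [-3.141, 0.001, 3.043]
force: [0.1, -0.3, -0.5]
grip_width: 0.0
```

drive_tool(series=[0, 0, 0.7, 0, 0, 0, 0, 0, 0, 1.4, 0, 0, 0, 0, 0, 0, 2, 0, 0, 0, 0, 0, 0, 2.5, 0, 0, 0, 0, 0, 0, 3, 0, 0, 0, 0])

```text
time_s: 7.92
tcp_pos: [0.5139, -0.1644, 0.0632]
eef_rot: [-3.141, 0.001, 3.043]
force: [-0.0, -0.2, -0.4]
grip_width: 0.002
```

drive_tool(series=[0, 0, 0.5, 0, 0, 0, 0, 0, 0, 1, 0, 0, 0, 0, 0, 0, 1.5, 0, 0, 0, 0, 0, 0, 2, 0, 0, 0, 0, 0, 0, 2, 0, 0, 0, 0])

```text
time_s: 8.55
tcp_pos: [0.5139, -0.1644, 0.0615]
eef_rot: [-3.141, 0.001, 3.043]
force: [-2.1, 0.8, 3.7]
grip_width: -0.005
```

```bash
cat > q.py <<'E'
from h import *
F=[]
for i in range(1):
    s=monitor.state();F.append(s['force'])
print(s['time_s'],s['tcp_pos']*1000,np.round(F,2),s['moment'].round(2))
E
python3 q.py
```

```text
8.55 [ 513.94651855 -164.41407692   61.45004657] [[-2.13  0.76  3.68]] [ 0.17  0.33 -0.01]
```

drive_tool(series=[0, 0, 0, 0, 0, 0, 0, 0, 0, 0.3, 0, 0, 0, 0, 0, 0, 0.6, 0, 0, 0, 0, 0, 0, 1, 0, 0, 0, 0, 0, 0, 1, 0, 0, 0, 0])

```text
time_s: 9.18
tcp_pos: [0.514, -0.1644, 0.0605]
eef_rot: [-3.141, 0.001, 3.043]
force: [-1.9, 1.0, 5.8]
grip_width: -0.001
```

drive_tool(series=[0, 0, 0.3, 0, 0, 0, 0, 0, 0, 0.6, 0, 0, 0, 0, 0, 0, 0.9, 0, 0, 0, 0, 0, 0, 1.1, 0, 0, 0, 0, 0, 0, 1.1, 0, 0, 0, 0])

```text
time_s: 9.8
tcp_pos: [0.514, -0.1644, 0.0597]
eef_rot: [-3.141, 0.001, 3.043]
force: [-2.4, 1.4, 8.1]
grip_width: 0.001
```

```bash
python3 q.py; python3 -c "
from h import *
f=viewer.grab_frame('side')
for i in range(2):
  viewer.grab_frame('side');print(monitor.state()['force'])
"
```

```text
9.8 [ 513.98007905 -164.40577779   59.66156778] [[-2.35  1.45  8.12]] [0.25 0.67 0.04]
[-3.21368185  0.58155464  8.85655537]
[-2.89962792  1.18454972  8.66981663]
```

drive_tool(series=[0, 0, 0.25, 0, 0, 0, 0, 0, 0, 0.3, 0, 0, 0, 0, 0.6, 0, 0.3, 0, 0, 0, 0, 1.2, 0, 0.3, 0, 0, 0, 0, 1.8, 0, 0.3, 0, 0, 0, 0])

```text
time_s: 10.58
tcp_pos: [0.5139, -0.1644, 0.06]
eef_rot: [-3.14, 0.005, 3.043]
force: [-0.2, 0.9, 7.5]
grip_width: -0.003
```

```bash
cat > q2.py <<'E'
from h import *
import sys
F=[]
for i in range(3):
  f=viewer.grab_frame(sys.argv[1] if len(sys.argv)>1 else 'wrist');s=monitor.state();F.append(s['force'])
print(s['time_s'],s['tcp_pos']*1000,np.mean(F,0).round(2),s['eef_rot'])
if len(sys.argv)>2: save(f,sys.argv[2])
E
python3 q2.py
```

```text
10.725 [ 513.90743396 -164.37579265   59.98987919] [0.27 0.08 7.1 ] [-3.14050854  0.00480439  3.04303197]
```

drive_tool(series=[0, 0, 0.4, 0, 0, 0, 0, 0, 0, 0.8, 0, 0, 0, 0, 0, 0, 0.9, 0, 0, 0, 0, 0, 0, 0.9, 0, 0, 0, 0, 0, 0, 0.9, 0, 0, 0, 0])

```text
time_s: 11.35
tcp_pos: [0.5139, -0.1644, 0.0593]
eef_rot: [-3.141, 0.005, 3.043]
force: [-0.4, 1.2, 8.2]
grip_width: -0.0
```

```bash
python3 q2.py side side6.png
```

```text
11.5 [ 513.93432336 -164.39418363   59.29789869] [-0.54  0.6   8.89] [-3.14061232  0.00474483  3.04300054]
```

drive_tool(series=[0.4, 0, 0.15, 0, 0, 0, 0, 0.8, 0, 0.3, 0, 0, 0, 0, 1.2, 0, 0.45, 0, 0, 0, 0, 1.5, 0, 0.6, 0, 0, 0, 0, 1.5, 0, 0.6, 0, 0, 0, 0])

```text
time_s: 12.12
tcp_pos: [0.5139, -0.1644, 0.0593]
eef_rot: [-3.14, 0.008, 3.043]
force: [2.6, 0.2, 8.4]
grip_width: -0.001
```

```bash
python3 q2.py
```

```text
12.275 [ 513.90496113 -164.39862689   59.29189746] [1.5  0.4  8.84] [-3.14028622  0.00782134  3.04314033]
```

drive_tool(series=[0.5, 0, 0.2, 0, 0, 0, 0, 1, 0, 0.4, 0, 0, 0, 0, 1.4, 0, 0.55, 0, 0, 0, 0, 1.8, 0, 0.75, 0, 0, 0, 0, 1.8, 0, 0.75, 0, 0, 0, 0])

```text
time_s: 12.9
tcp_pos: [0.5138, -0.1644, 0.0592]
eef_rot: [-3.14, 0.011, 3.043]
force: [4.3, -0.3, 9.1]
grip_width: -0.001
```

```bash
python3 q2.py
```

```text
13.05 [ 513.84875462 -164.40218935   59.24490492] [4.31 0.76 9.01] [-3.13988655  0.01143305  3.04339245]
```

drive_tool(series=[0.5, 0, 0.18, 0, 0, 0, 0, 1, 0, 0.36, 0, 0, 0, 0, 1.5, 0, 0.55, 0, 0, 0, 0, 1.5, 0, 0.55, 0, 0, 0, 0, 1.5, 0, 0.55, 0, 0, 0, 0])

```text
time_s: 13.68
tcp_pos: [0.5138, -0.1644, 0.0593]
eef_rot: [-3.14, 0.014, 3.044]
force: [6.9, -0.4, 9.3]
grip_width: -0.001
```

```bash
python3 q2.py
```

```text
13.825 [ 513.77539685 -164.41656166   59.2693456 ] [ 6.93 -0.15  8.84] [-3.13956806  0.0144537   3.04355399]
```

drive_tool(series=[0.3, 0, 0.12, 0, 0, 0, 0, 0.6, 0, 0.24, 0, 0, 0, 0, 0.9, 0, 0.35, 0, 0, 0, 0, 1.0, 0, 0.38, 0, 0, 0, 0, 1.0, 0, 0.38, 0, 0, 0, 0])

```text
time_s: 14.45
tcp_pos: [0.5134, -0.1644, 0.0592]
eef_rot: [-3.139, 0.016, 3.044]
force: [8.9, 0.5, 9.4]
grip_width: -0.002
```

```bash
python3 q2.py
```

```text
14.6 [ 513.43947224 -164.40380205   59.1830065 ] [7.69 0.07 9.38] [-3.13943233  0.0158195   3.04357812]
```

drive_tool(series=[0.4, 0, 0, 0, 0, 0, 0, 0.8, 0, 0, 0, 0, 0, 0, 1.2, 0, 0, 0, 0, 0, 0, 1.6, 0, 0, 0, 0, 0, 0, 2, 0, 0, 0, 0, 0, 0])

```text
time_s: 15.22
tcp_pos: [0.5113, -0.1643, 0.0592]
eef_rot: [-3.139, 0.016, 3.043]
force: [7.8, -0.7, 9.8]
grip_width: 0.003
```

```bash
python3 q2.py wrist w7.png
```

```text
15.375 [ 511.18595372 -164.32278383   59.1013196 ] [ 7.98 -0.71  9.33] [-3.13929782  0.01535026  3.04351566]
```

View pics/w7.png

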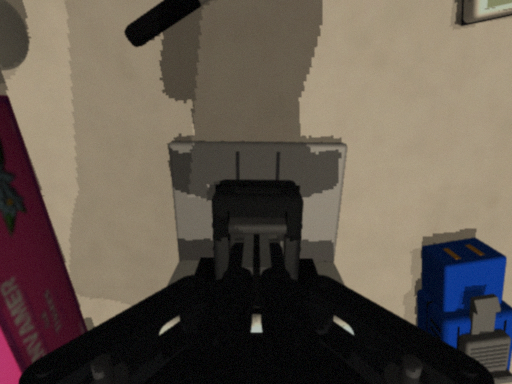

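```bash
python3 - <<'E'
from h import *
f=viewer.grab_frame('side');save(f,'side7.png')
a=cv2.imread('pics/side6.png')[205:265,250:330];b=cv2.imread('pics/side7.png')[205:265,250:330]
cv2.imwrite('pics/cmp7.png',np.vstack([cv2.resize(np.clip(i*1.8,0,255).astype('uint8'),None,fx=5,fy=5,interpolation=cv2.INTER_CUBIC) for i in(a,b)]))
E
```

```text
(no output)
```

View pics/cmp7.png

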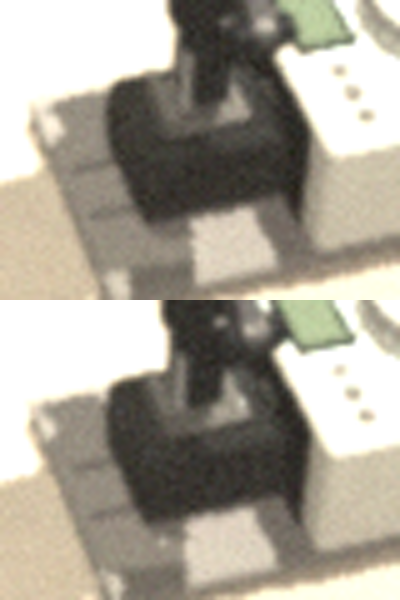

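drive_tool(series=[0.4, 0, 0, 0, 0, 0, 0, 0.8, 0, 0, 0, 0, 0, 0, 1.2, 0, 0, 0, 0, 0, 0, 1.6, 0, 0, 0, 0, 0, 0, 2, 0, 0, 0, 0, 0, 0])

```text
time_s: 16.05
tcp_pos: [0.5101, -0.1643, 0.0594]
eef_rot: [-3.139, 0.017, 3.044]
force: [9.3, -0.1, 9.3]
grip_width: 0.002
```

```bash
cat > sc.py <<'E'
from h import *
import sys
F=[]
for i in range(2):
  f=viewer.grab_frame('side');s=monitor.state();F.append(s['force'])
print(s['time_s'],(s['tcp_pos']*1000).round(2),np.mean(F,0).round(2),s['eef_rot'].round(4))
a=cv2.cvtColor(f['img'],cv2.COLOR_RGB2BGR)
ref=cv2.imread('pics/side6.png')
# dark left extent of the pack on row through body
for im,n in((ref,'ref'),(a,'now')):
    g=im[222:246,255:320].mean(2).astype(float);
    ed=[]
    for r in g:
        k=np.where(r<55)[0]; 
        if len(k): 
            k0=k[0]; ed.append(255+ (k0 if k0==0 else k0-1+(r[k0-1]-55)/(r[k0-1]-r[k0])))
    print(n,np.round(ed[::3],1))
save(f,sys.argv[1])
E
python3 sc.py side8.png
```

```text
16.15 [ 510.12 -164.25   59.43] [ 8.87 -1.09  9.19] [-3.1391  0.0173  3.0436]
ref [272.6 271.  270.6 270.7 271.3 272.  274.  275. ]
now [271.9 271.4 270.2 270.7 271.2 272.  273.7 275.2]
```

drive_tool(series=[0.4, 0, 0.15, 0, 0, 0, 0, 0.8, 0, 0.3, 0, 0, 0, 0, 1.2, 0, 0.4, 0, 0, 0, 0, 1.5, 0, 0.5, 0, 0, 0, 0, 1.5, 0, 0.5, 0, 0, 0, 0])

```text
time_s: 16.77
tcp_pos: [0.509, -0.1642, 0.0592]
eef_rot: [-3.139, 0.018, 3.044]
force: [8.2, 0.0, 9.8]
grip_width: -0.0
```

```bash
python3 sc.py side9.png
```

```text
16.875 [ 508.98 -164.17   59.16] [ 9.13 -0.62 10.13] [-3.139   0.018   3.0436]
ref [272.6 271.  270.6 270.7 271.3 272.  274.  275. ]
now [271.7 270.8 269.7 270.2 270.6 270.9 273.3 274.7]
```

drive_tool(series=[0.5, 0, -0.2, 0, 0, 0, 0, 1, 0, -0.2, 0, 0, 0, 0, 1.5, 0, -0.2, 0, 0, 0, 0, 2, 0, -0.2, 0, 0, 0, 0, 2.5, 0, -0.2, 0, 0, 0, 0])

```text
time_s: 17.5
tcp_pos: [0.5064, -0.164, 0.0593]
eef_rot: [-3.139, 0.018, 3.044]
force: [8.6, -0.7, 9.4]
grip_width: -0.001
```

```bash
python3 sc.py side10.png
```

```text
17.6 [ 506.11 -164.     59.2 ] [ 8.97 -0.71  9.59] [-3.139   0.0173  3.0435]
ref [272.6 271.  270.6 270.7 271.3 272.  274.  275. ]
now [270.9 269.7 268.7 268.7 269.3 270.  271.7 273.3]
```

drive_tool(series=[0.9, 0, 0, 0, 0, 0, 0, 1.8, 0, 0, 0, 0, 0, 0, 2.7, 0, 0, 0, 0, 0, 0, 3.6, 0, 0, 0, 0, 0, 0, 4.5, 0, 0, 0, 0, 0, 0])

```text
time_s: 18.23
tcp_pos: [0.5017, -0.1636, 0.0592]
eef_rot: [-3.139, 0.017, 3.044]
force: [9.5, 0.5, 10.0]
grip_width: 0.002
```

drive_tool(series=[1, 0, 0, 0, 0, 0, 0, 2, 0, 0, 0, 0, 0, 0, 3, 0, 0, 0, 0, 0, 0, 4, 0, 0, 0, 0, 0, 0, 5, 0, 0, 0, 0, 0, 0])

```text
time_s: 18.85
tcp_pos: [0.4968, -0.1631, 0.0592]
eef_rot: [-3.139, 0.018, 3.044]
force: [9.7, -0.5, 9.4]
grip_width: -0.002
```

drive_tool(series=[1, 0, 0, 0, 0, 0, 0, 2, 0, 0, 0, 0, 0, 0, 3, 0, 0, 0, 0, 0, 0, 4, 0, 0, 0, 0, 0, 0, 5, 0, 0, 0, 0, 0, 0])

```text
time_s: 19.48
tcp_pos: [0.4918, -0.1627, 0.0592]
eef_rot: [-3.139, 0.018, 3.043]
force: [9.3, -1.1, 9.9]
grip_width: -0.001
```

drive_tool(series=[1, 0, 0, 0, 0, 0, 0, 2, 0, 0, 0, 0, 0, 0, 3, 0, 0, 0, 0, 0, 0, 4, 0, 0, 0, 0, 0, 0, 5, 0, 0, 0, 0, 0, 0])

```text
time_s: 20.1
tcp_pos: [0.4869, -0.1622, 0.0592]
eef_rot: [-3.139, 0.018, 3.043]
force: [8.1, -1.3, 9.7]
grip_width: 0.002
```

```bash
python3 sc.py side11.png
```

```text
20.2 [ 486.83 -162.21   59.17] [ 9.33 -1.16  9.39] [-3.1389  0.0177  3.0434]
ref [272.6 271.  270.6 270.7 271.3 272.  274.  275. ]
now [271.9 261.5 260.8 260.2 260.2 261.1 262.3 263.6]
```

drive_tool(series=[1.5, 0, 0, 0, 0, 0, 0, 3, 0, 0, 0, 0, 0, 0, 4.5, 0, 0, 0, 0, 0, 0, 6, 0, 0, 0, 0, 0, 0, 7.5, 0, 0, 0, 0, 0, 0])

```text
time_s: 20.82
tcp_pos: [0.4794, -0.1615, 0.0592]
eef_rot: [-3.139, 0.018, 3.043]
force: [8.4, -0.6, 10.7]
grip_width: 0.003
```

drive_tool(series=[1.5, 0, 0, 0, 0, 0, 0, 3, 0, 0, 0, 0, 0, 0, 4.5, 0, 0, 0, 0, 0, 0, 6, 0, 0, 0, 0, 0, 0, 7.5, 0, 0, 0, 0, 0, 0])

```text
time_s: 21.45
tcp_pos: [0.4724, -0.1609, 0.0593]
eef_rot: [-3.139, 0.019, 3.043]
force: [9.8, -1.7, 10.7]
grip_width: -0.002
```

drive_tool(series=[1.5, 0, 0, 0, 0, 0, 0, 3, 0, 0, 0, 0, 0, 0, 4.5, 0, 0, 0, 0, 0, 0, 6, 0, 0, 0, 0, 0, 0, 7, 0, 0, 0, 0, 0, 0])

```text
time_s: 22.08
tcp_pos: [0.4658, -0.1602, 0.06]
eef_rot: [-3.139, 0.019, 3.043]
force: [7.9, -0.5, 15.4]
grip_width: 0.0
```

```bash
python3 sc.py side12.png; python3 - <<'E'
import cv2,numpy as np
a=cv2.imread('pics/side12.png')[175:275,230:370]
cv2.imwrite('pics/s12c.png',cv2.resize(np.clip(a*1.8,0,255).astype('uint8'),None,fx=5,fy=5,interpolation=cv2.INTER_CUBIC))
E
```

```text
22.175 [ 465.74 -160.22   59.99] [ 7.69 -0.84 14.76] [-3.1391  0.0192  3.0433]
ref [272.6 271.  270.6 270.7 271.3 272.  274.  275. ]
now [265.4 261.9 255.  255.  255.  255.  255.  255.5]
```

View pics/s12c.png

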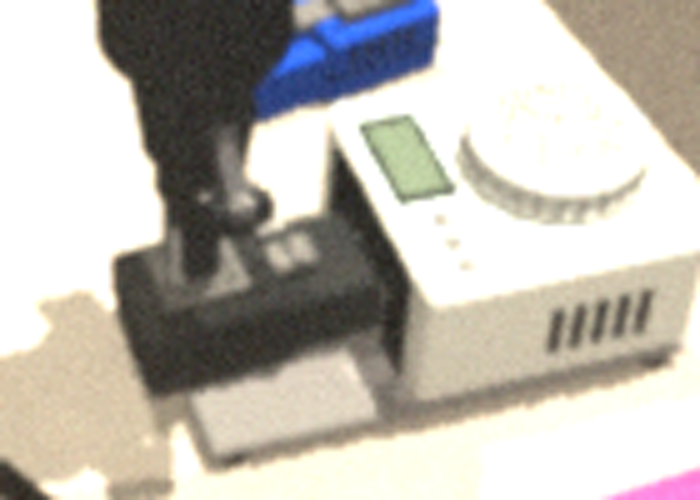

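drive_tool(series=[-2, 0, -2, 0, 0, 0, 0, -4, 0, -4, 0, 0, 0, 0, -5, 0, -10, 0, 0, 0, 0, -5, 0, -25, 0, 0, 0, 0, -5, 0, -40, 0, 0, 0, 0.3])

```text
time_s: 22.8
tcp_pos: [0.4609, -0.1591, 0.0956]
eef_rot: [-3.141, -0.001, 3.043]
force: [-0.0, 0.5, 0.2]
grip_width: 0.196
```

```bash
python3 - <<'E'
from h import *
f=viewer.grab_frame('side');save(f,'side13.png')
w=viewer.grab_frame('wrist');save(w,'w13.png');np.savez('w13.npz',K=w['camera_matrix'],T=w['cam_to_world'])
plan([.49,-.16,.1],3.0436)
a=f['img'][165:275,220:370,::-1]
cv2.imwrite('pics/s13c.png',cv2.resize(np.clip(a*1.6,0,255).astype('uint8'),None,fx=5,fy=5,interpolation=cv2.INTER_CUBIC))
E
```

```text
t 22.9 tcp [ 462.8 -159.4   96.9] rpy [-3.141   0.0035  3.0428] F [ 0.  -0.7  0.7] g 0.301
shift [-27.2   2.1  -3. ] rot [-0.0006  0.0035 -0.0008] dist 27.4
```

View pics/s13c.png

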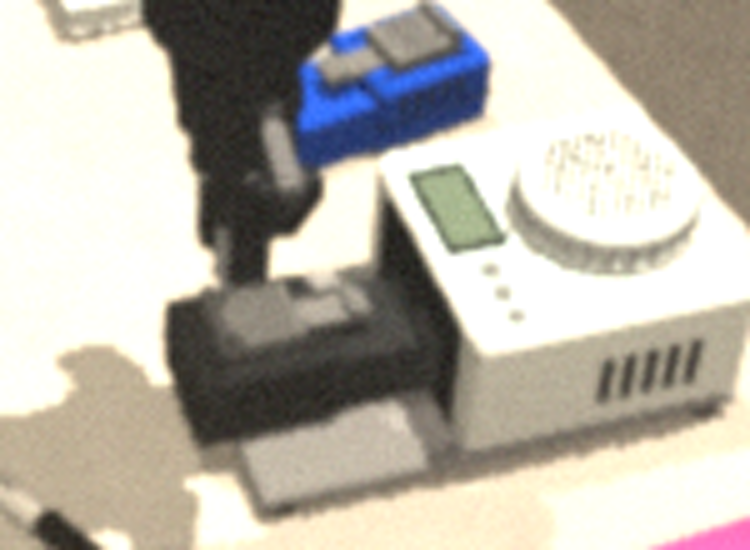

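View pics/w13.png

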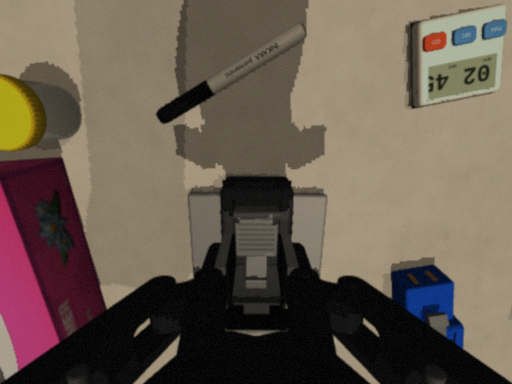

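```bash
python3 - <<'E'
from h import *
d=np.load('w13.npz');f=dict(camera_matrix=d['K'],cam_to_world=d['T'])
a=cv2.imread('pics/w13.png')
c,s=np.cos(-.098),np.sin(-.098)
def W(p,o=(.4917,-.162,.014)):
    p=np.array(p)/1000;return [o[0]+c*p[0]-s*p[1],o[1]+s*p[0]+c*p[1],o[2]+p[2]]
a=cv2.resize(a[150:350,190:330],None,fx=4,fy=4,interpolation=cv2.INTER_CUBIC);a=np.clip(a*2.,0,255).astype('uint8')
for p in [(-55,-27,40),(-55,27,40),(10,-27,40),(10,27,40),(-42,-16,54),(-42,16,54),(-36,-16,54),(-36,16,54),(-4,-16,48),(-4,16,48)]:
    u=(proj(f,[W(p)])[0]-[190,150])*4+1.5
    cv2.circle(a,tuple(int(v) for v in u),4,(0,0,255),1)
cv2.imwrite('pics/w13o.png',a[:600])
plan([.4842,-.1612,.1],3.0436)
E
```

```text
t 22.9 tcp [ 462.8 -159.4   96.9] rpy [-3.141   0.0035  3.0428] F [ 0.  -0.7  0.7] g 0.301
shift [-21.5   0.3  -3. ] rot [-0.0006  0.0035 -0.0008] dist 21.7
```

View pics/w13o.png

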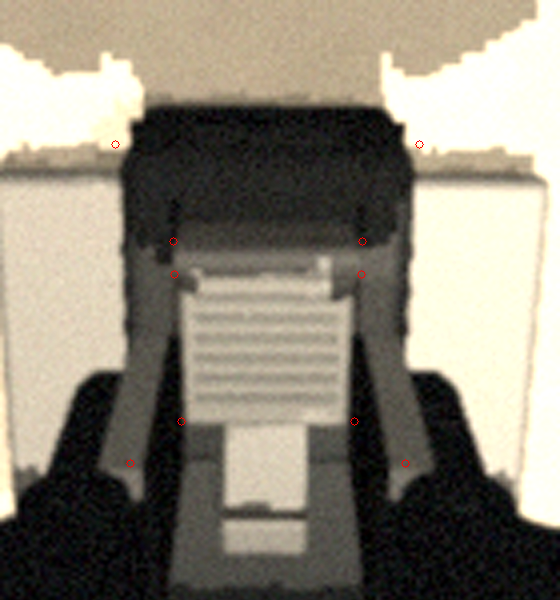

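drive_tool(series=[-10, 0.3, -3, 0, 0.003, 0, 1, -21.5, 0.3, -3, 0, 0.003, 0, 1, -21.5, 0.3, 10, 0, 0.003, 0, 1, -21.5, 0.3, 20, 0, 0.003, 0, 1, -21.5, 0.3, 30, 0, 0.003, 0, 1], grip_force=35)

```text
time_s: 23.52
tcp_pos: [0.4826, -0.161, 0.0639]
eef_rot: [-3.14, -0.004, 3.043]
force: [0.6, -0.4, 0.1]
grip_width: 0.997
```

```bash
python3 - <<'E'
from h import *
w=viewer.grab_frame('wrist');save(w,'w14.png')
plan([.4842,-.1612,.022],3.0436)
E
```

```text
t 23.57 tcp [ 481.8 -160.8   62.8] rpy [-3.1405 -0.0055  3.0427] F [-0.4 -0.9 -1.1] g 0.998
shift [-2.6 -0.1 40.8] rot [-0.0011 -0.0055 -0.0009] dist 40.9
```

View pics/w14.png

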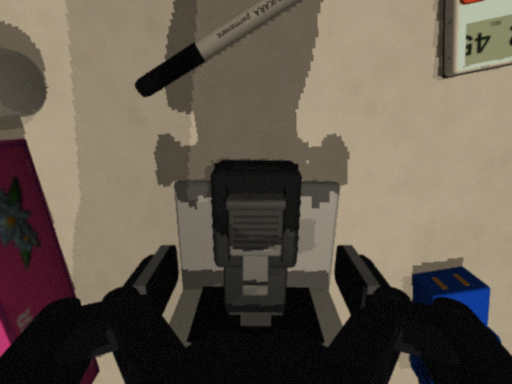

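drive_tool(series=[-1, 0, 14, 0, 0, 0, 1, -2, 0, 26, 0, 0, 0, 1, -2, 0, 36, 0, 0, 0, 1, -2, 0, 40, 0, 0, 0, 1, -2, 0, 40, 0, 0, 0, 1])

```text
time_s: 24.2
tcp_pos: [0.4852, -0.1614, 0.0251]
eef_rot: [-3.14, -0.002, 3.043]
force: [-0.2, 0.4, -0.2]
grip_width: 1.0
```

drive_tool(series=[0, 0, 0, 0, 0, 0, 0.75, 0, 0, 0, 0, 0, 0, 0.65, 0, 0, 0, 0, 0, 0, 0.55, 0, 0, 0, 0, 0, 0, 0.5, 0, 0, 0, 0, 0, 0, 0.4], grip_force=35)

```text
time_s: 24.82
tcp_pos: [0.4859, -0.1617, 0.026]
eef_rot: [-3.14, -0.001, 3.043]
force: [-0.3, 0.1, 5.2]
grip_width: 0.623
```

```bash
python3 - <<'E'
from h import *
w=viewer.grab_frame('wrist');save(w,'w15.png')
plan([.4842,-.1612,.022],3.0436)
E
```

```text
t 24.88 tcp [ 485.9 -161.7   26. ] rpy [-3.1404e+00 -8.0000e-04  3.0427e+00] F [-1.8 -1.4  5.3] g 0.626
shift [1.7 0.3 4. ] rot [-0.0012 -0.0008 -0.0009] dist 4.3
```

View pics/w15.png

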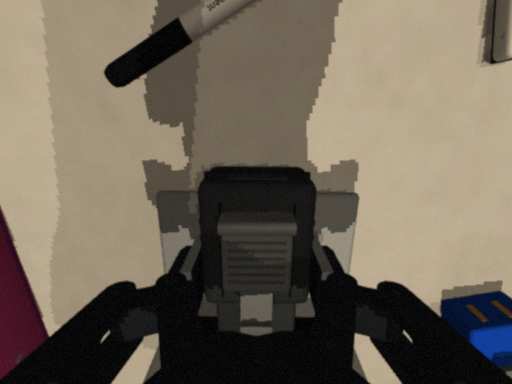

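drive_tool(series=[1, 0, -0.8, 0, 0, 0, 0.4, 4, 0, -1, 0, 0, 0, 0.4, 8, 0, -1, 0, 0, 0, 0.4, 12, 0, -1.5, 0, 0, 0, 0.4, 14, 0, -2, 0, 0, 0, 0.4])

```text
time_s: 25.5
tcp_pos: [0.47, -0.1596, 0.0267]
eef_rot: [-3.141, -0.004, 3.043]
force: [0.1, 0.1, -5.5]
grip_width: 0.625
```

drive_tool(series=[2, 0, -5, 0, 0, 0, 0.4, 2, 0, -15, 0, 0, 0, 0.4, 2, 0, -35, 0, 0, 0, 0.4, 2, 0, -55, 0, 0, 0, 0.4, 2, 0, -75, 0, 0, 0, 0.4])

```text
time_s: 26.12
tcp_pos: [0.4699, -0.1598, 0.1038]
eef_rot: [-3.141, -0.001, 3.043]
force: [-0.0, 0.2, -4.3]
grip_width: 0.625
```

```bash
python3 - <<'E'
from h import *
w=viewer.grab_frame('side');save(w,'side16.png');w=viewer.grab_frame('wrist');save(w,'w16.png')
# pack x=-8 target over charger
c,s=np.cos(-.031),np.sin(-.031);print(.5607-.008*c,.1505-.008*s)
plan([.5527,.1507,.12],np.pi-.031)
E
```

```text
0.5527038436921695 0.15074796028057522
t 26.23 tcp [ 471.7 -160.3  105.1] rpy [-3.1407  0.0037  3.0427] F [ 0.6 -1.2 -3.9] g 0.627
shift [-49.9 317.5 -15. ] rot [-0.001   0.0036 -0.0679] dist 321.7
```

View pics/side16.png

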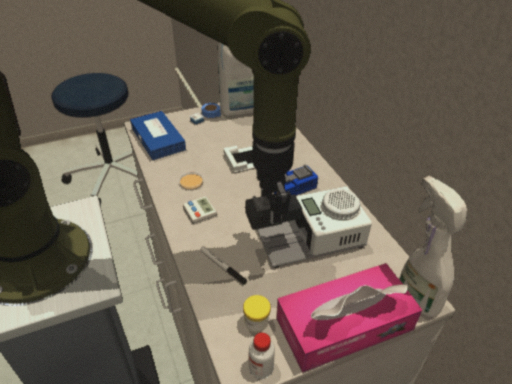

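View pics/w16.png

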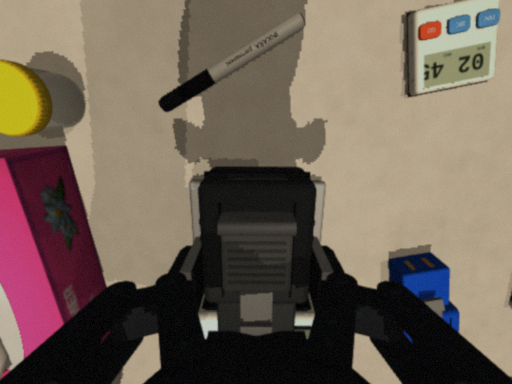

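```bash
cat > ov.py <<'E'
from h import *
import sys
ox,oz=float(sys.argv[1]),float(sys.argv[2])
f=viewer.grab_frame('wrist');s=monitor.state();R=Ro.from_euler('xyz',s['eef_rot'])
a=f['img'][150:350,180:340,::-1];a=cv2.resize(np.clip(a*2.2,0,255).astype('uint8'),None,fx=4,fy=4,interpolation=cv2.INTER_CUBIC)[:600].copy()
for p in [(-55,-27,40),(-55,27,40),(-42,-16,54),(-42,16,54),(-36,-16,54),(-36,16,54),(-4,-16,48),(-4,16,48)]:
    # tool coords: tool x=-pack x
    t=np.array([-(p[0]-ox),p[1],-(p[2]-oz)])/1000
    u=(proj(f,[s['tcp_pos']+R.apply(t)])[0]-[180,150])*4+1.5
    cv2.circle(a,tuple(int(v) for v in u),4,(0,0,255),1)
cv2.imwrite('pics/'+sys.argv[3],a)
E
python3 ov.py -6 12 ov1.png
```

```text
(no output)
```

View pics/ov1.png

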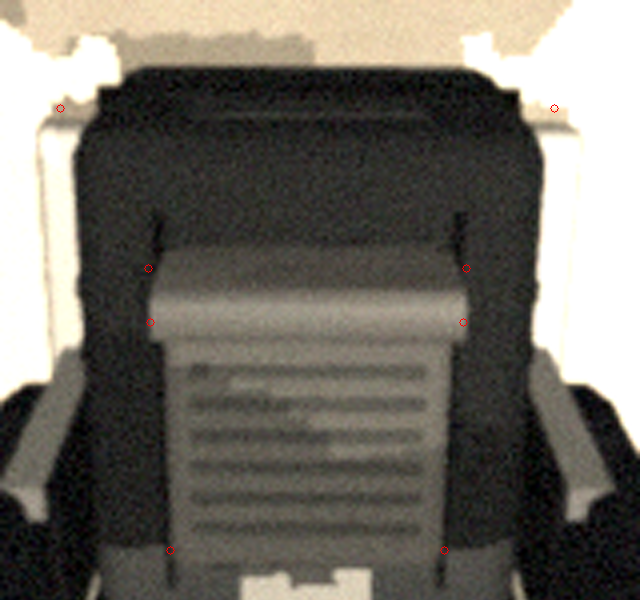

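drive_tool(series=[-5, 30, -8, 0, 0, -0.008, 0.4, -13, 80, -15, 0, 0, -0.02, 0.4, -21, 135, -15, 0, 0, -0.032, 0.4, -30, 190, -15, 0, 0, -0.044, 0.4, -38, 240, -15, 0, 0, -0.056, 0.4])

```text
time_s: 26.9
tcp_pos: [0.5308, 0.0775, 0.116]
eef_rot: [-3.141, -0.003, 3.1]
force: [1.4, -0.4, -4.6]
grip_width: 0.628
```

```bash
python3 -c "
from h import *
plan([.5532,.1507,.11],np.pi-.031)"
```

```text
t 26.9 tcp [530.8  77.5 116. ] rpy [-3.1405 -0.0033  3.0998] F [ 1.4 -0.4 -4.6] g 0.628
shift [-19.3  74.1   5.8] rot [-0.0011 -0.0033 -0.0108] dist 76.8
```

drive_tool(series=[-9, 40, 2, 0, 0, -0.006, 0.4, -17, 68, 5, 0, 0, -0.011, 0.4, -19, 74, 6, 0, 0, -0.011, 0.4, -19, 74, 6, 0, 0, -0.011, 0.4, -19, 74, 6, 0, 0, -0.011, 0.4])

```text
time_s: 27.52
tcp_pos: [0.5532, 0.1464, 0.1108]
eef_rot: [-3.14, -0.002, 3.107]
force: [-0.4, 0.3, -4.6]
grip_width: 0.626
```

```bash
python3 -c "
from h import *
for n in ('scene','side','wrist'):
  f=viewer.grab_frame(n);save(f,n+'17.png')
plan([.5532,.1507,.04],np.pi-.031)
a=cv2.imread('pics/wrist17.png');b=cv2.imread('pics/scene17.png')[200:310,100:240]
cv2.imwrite('pics/sc17.png',cv2.resize(b,None,fx=5,fy=5,interpolation=cv2.INTER_CUBIC))"
```

```text
t 27.68 tcp [553.4 147.3 111.1] rpy [-3.1406e+00 -1.8000e-03  3.1079e+00] F [ 0.7  0.4 -4.8] g 0.626
shift [ 0.1  3.5 71.1] rot [-0.001  -0.0018 -0.0027] dist 71.2
```

View pics/wrist17.png

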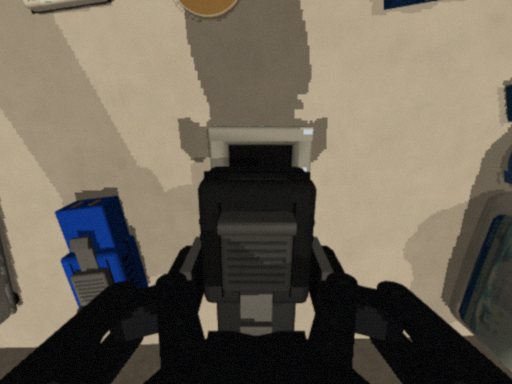

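View pics/sc17.png

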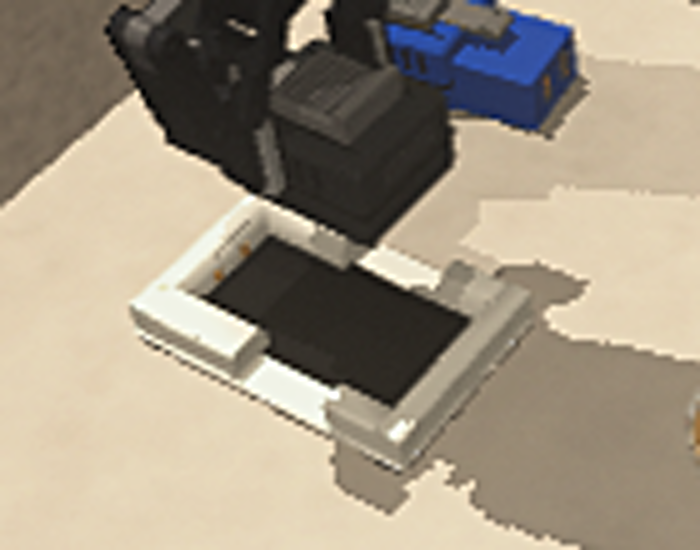

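```bash
cat > ovc.py <<'E'
from h import *
import sys
f=viewer.grab_frame('wrist')
a=f['img'][110:230,180:340,::-1];a=cv2.resize(np.clip(a*1.5,0,255).astype('uint8'),None,fx=5,fy=5,interpolation=cv2.INTER_CUBIC)[:600].copy()
X,Y,w=.5607,.1505,-.031
c,s=np.cos(w),np.sin(w)
for p in [(-69.7,-42.5,22),(-69.7,42.5,22),(-56.5,-28.5,8),(-56.5,28.5,8),(-34,-42.5,22),(-34,42.5,22)]:
    q=np.array(p)/1000
    u=(proj(f,[[X+c*q[0]-s*q[1],Y+s*q[0]+c*q[1],q[2]]])[0]-[180,110])*5+2
    cv2.circle(a,tuple(int(v) for v in u),4,(0,0,255),1)
cv2.imwrite('pics/'+sys.argv[1],a)
E
python3 ovc.py ovc1.png
```

```text
(no output)
```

View pics/ovc1.png

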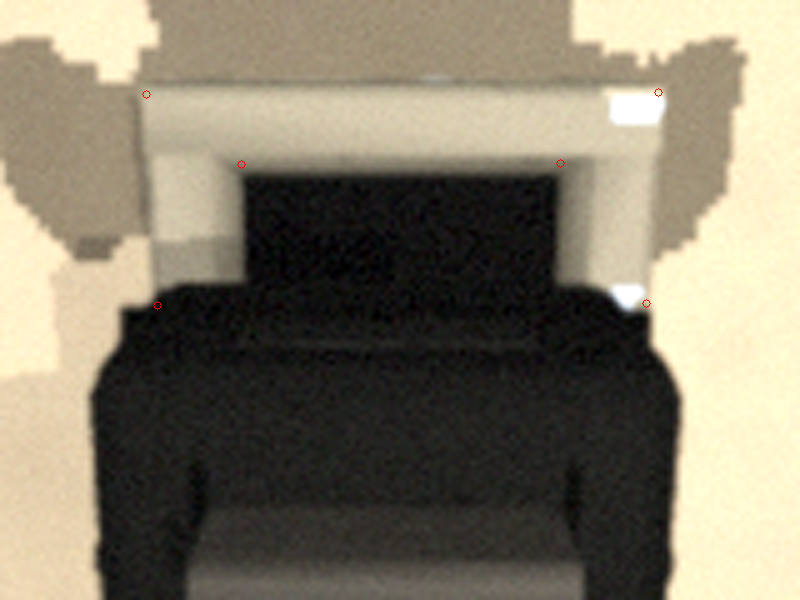

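drive_tool(series=[0, 1.5, 15, 0, 0, -0.002, 0.4, 0, 3.5, 35, 0, 0, -0.003, 0.4, 0, 3.5, 52, 0, 0, -0.003, 0.4, 0, 3.5, 64, 0, 0, -0.003, 0.4, 0, 3.5, 66, 0, 0, -0.003, 0.4])

```text
time_s: 28.35
tcp_pos: [0.5525, 0.1516, 0.0437]
eef_rot: [-3.14, -0.004, 3.113]
force: [-0.7, 0.2, -4.9]
grip_width: 0.626
```

```bash
python3 -c "
from h import *
f=viewer.grab_frame('side');f=viewer.grab_frame('side');save(f,'side18.png')
a=f['img'][120:190,200:300,::-1];cv2.imwrite('pics/s18c.png',cv2.resize(np.clip(a*1.5,0,255).astype('uint8'),None,fx=6,fy=6,interpolation=cv2.INTER_CUBIC))
g=viewer.grab_frame('scene')
a=g['img'][200:310,100:240,::-1];cv2.imwrite('pics/sc18.png',cv2.resize(a,None,fx=5,fy=5,interpolation=cv2.INTER_CUBIC))
plan([.5532,.1507,.02],np.pi-.031)"; python3 ovc.py ovc2.png;python3 ov.py -7.5 12 ov2.png
```

```text
t 28.5 tcp [553.8 152.   45.4] rpy [-3.1410e+00 -1.1000e-03  3.1127e+00] F [ 0.4  0.2 -3.6] g 0.626
shift [ 0.5 -1.3 25.4] rot [-0.0006 -0.0011  0.0021] dist 25.4
```

View pics/ovc2.png

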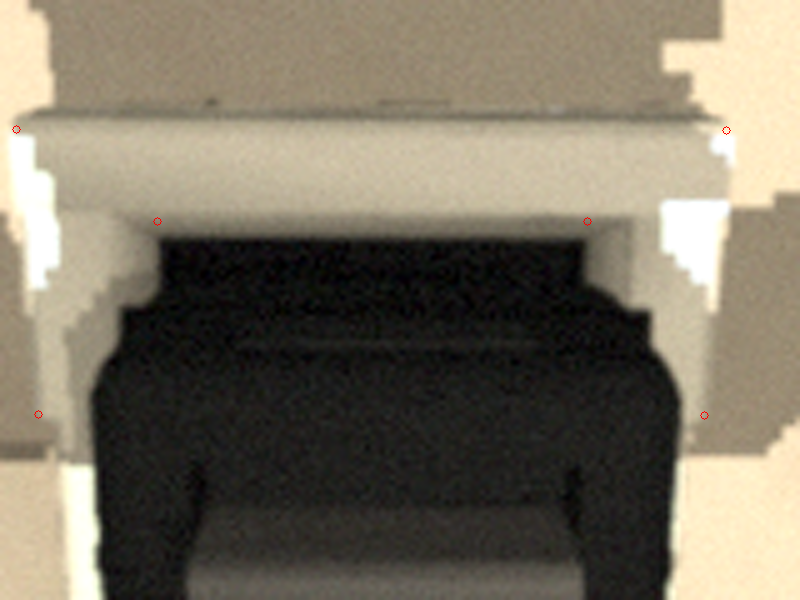

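View pics/sc18.png

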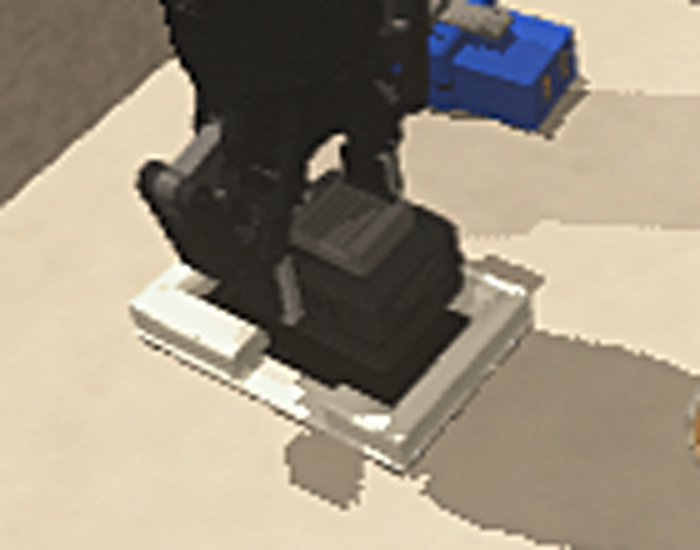

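View pics/ov2.png

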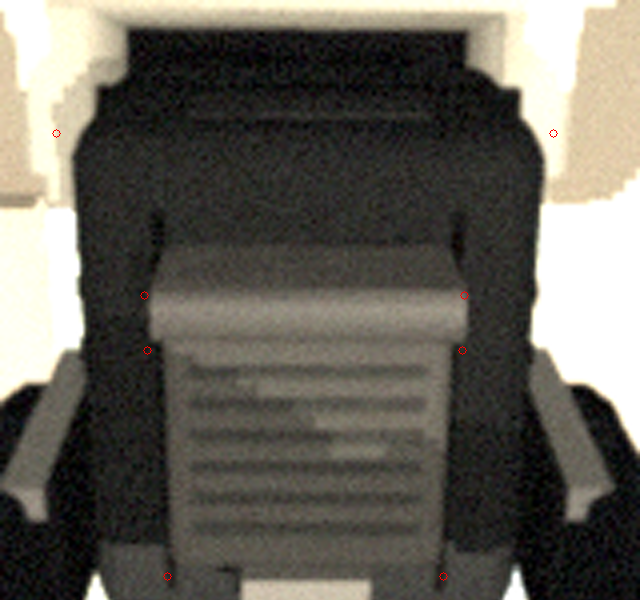

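```bash
sed -i 's/(-56.5,-28.5,8)/(-56.5,-28.5,16)/;s/(-56.5,28.5,8)/(-56.5,28.5,16)/;s/-69.7,/-71,/g' fitc.py; python3 fitc.py
cat > fitc2.py <<'E'
from h import *
from scipy.optimize import least_squares
f=viewer.grab_frame('wrist')
l=[((-71,-42.5,22),(14,118)),((-71,42.5,22),(732,118)),((-56.5,-28.5,16),(160,238)),((-56.5,28.5,16),(585,238))]
P=np.array([a for a,_ in l],float)/1000;uv=np.array([b for _,b in l],float)/5+[180-.4,110-.4]
def T(p):
    c,s=np.cos(p[2]),np.sin(p[2]);Q=P
    return np.c_[p[0]+c*Q[:,0]-s*Q[:,1],p[1]+s*Q[:,0]+c*Q[:,1],Q[:,2]]
s=least_squares(lambda p:(proj(f,T(p))-uv).ravel(),[.56,.15,0]);print(s.x.round(4));print(s.fun.reshape(-1,2).round(2).tolist())
E
python3 fitc2.py
```

```text
[ 0.5611  0.1504 -0.0304  0.    ]
[[-2.3, -1.22], [0.67, -0.51], [0.73, 0.13], [-0.6, 0.38], [-0.15, -0.29], [0.48, 0.7], [0.4, -0.47], [-0.69, -0.56], [1.55, 0.66], [-0.84, 0.53], [-0.48, 0.34], [0.34, 0.4]]
[ 0.5612  0.1508 -0.0294]
[[0.65, 0.76], [-0.85, 0.8], [-2.24, -0.81], [2.46, -0.78]]
```

drive_tool(series=[-0.6, -1.6, 2, 0, 0, 0.001, 0.4, -0.6, -1.6, 6, 0, 0, 0.001, 0.4, -0.6, -1.6, 10, 0, 0, 0.001, 0.4, -0.6, -1.6, 13, 0, 0, 0.001, 0.4, -0.6, -1.6, 14, 0, 0, 0.001, 0.4])

```text
time_s: 29.28
tcp_pos: [0.5536, 0.1503, 0.0305]
eef_rot: [-3.14, -0.003, 3.112]
force: [0.2, -0.7, -4.2]
grip_width: 0.623
```

```bash
python3 q2.py scene sc19f.png; python3 -c "
from h import *
plan([.5543,.1504,.02],np.pi-.030)
a=cv2.imread('pics/sc19f.png')[200:310,100:240];cv2.imwrite('pics/sc19.png',cv2.resize(a,None,fx=5,fy=5,interpolation=cv2.INTER_CUBIC))"
```

```text
29.425 [553.82331041 150.40219306  30.92289414] [ 0.22  0.41 -4.24] [-3.14069030e+00 -1.95074848e-03  3.11189574e+00]
t 29.43 tcp [553.8 150.4  30.9] rpy [-3.1407e+00 -2.0000e-03  3.1119e+00] F [-0.1  0.8 -4.2] g 0.624
shift [-0.5  0.  10.9] rot [-0.0009 -0.002   0.0003] dist 10.9
```

View pics/sc19.png

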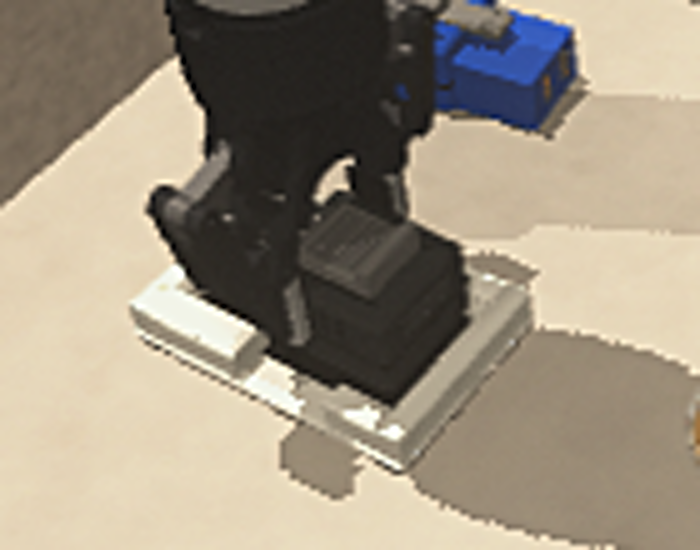

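No contact yet, and the pack lines up with the pocket. I'll lower it gently.

drive_tool(series=[-0.3, 0, 1, 0, -0.001, 0, 0.4, -0.3, 0, 2.2, 0, -0.001, 0, 0.4, -0.3, 0, 3.4, 0, -0.001, 0, 0.4, -0.3, 0, 4.6, 0, -0.001, 0, 0.4, -0.3, 0, 5.5, 0, -0.001, 0, 0.4])

```text
time_s: 30.05
tcp_pos: [0.554, 0.1504, 0.0253]
eef_rot: [-3.141, -0.001, 3.112]
force: [-0.2, -0.2, -4.6]
grip_width: 0.625
```

drive_tool(series=[0, 0, 0.8, 0, 0, 0, 0.4, 0, 0, 1.6, 0, 0, 0, 0.4, 0, 0, 2.4, 0, 0, 0, 0.4, 0, 0, 3, 0, 0, 0, 0.4, 0, 0, 3, 0, 0, 0, 0.4])

```text
time_s: 30.68
tcp_pos: [0.5541, 0.1503, 0.0224]
eef_rot: [-3.141, -0.001, 3.112]
force: [0.4, 1.0, -4.6]
grip_width: 0.625
```

drive_tool(series=[0, 0, 0.4, 0, 0, 0, 0.4, 0, 0, 0.8, 0, 0, 0, 0.4, 0, 0, 1.2, 0, 0, 0, 0.4, 0, 0, 1.5, 0, 0, 0, 0.4, 0, 0, 1.5, 0, 0, 0, 0.4])

```text
time_s: 31.3
tcp_pos: [0.5541, 0.1503, 0.0209]
eef_rot: [-3.141, -0.001, 3.112]
force: [0.2, -0.2, -4.8]
grip_width: 0.623
```

drive_tool(series=[0, 0, 0.3, 0, 0, 0, 0.4, 0, 0, 0.6, 0, 0, 0, 0.4, 0, 0, 0.9, 0, 0, 0, 0.4, 0, 0, 1.2, 0, 0, 0, 0.4, 0, 0, 1.2, 0, 0, 0, 0.4])

```text
time_s: 31.92
tcp_pos: [0.5541, 0.1504, 0.0199]
eef_rot: [-3.141, -0.001, 3.112]
force: [-0.8, -1.0, -2.7]
grip_width: 0.622
```

drive_tool(series=[0, 0, 0.3, 0, 0, 0, 0.4, 0, 0, 0.6, 0, 0, 0, 0.4, 0, 0, 0.8, 0, 0, 0, 0.4, 0, 0, 0.8, 0, 0, 0, 0.4, 0, 0, 0.8, 0, 0, 0, 0.4])

```text
time_s: 32.55
tcp_pos: [0.5541, 0.1504, 0.0198]
eef_rot: [-3.141, -0.001, 3.112]
force: [-4.6, -1.2, 5.0]
grip_width: 0.627
```

```bash
python3 q2.py scene sc20f.png; python3 -c "
from h import *
a=cv2.imread('pics/sc20f.png')[200:310,100:240];cv2.imwrite('pics/sc20.png',cv2.resize(a,None,fx=5,fy=5,interpolation=cv2.INTER_CUBIC))"
```

```text
32.7 [554.07884324 150.33737038  19.79641641] [-4.47 -0.68  5.35] [-3.14092303e+00 -1.13723341e-03  3.11187948e+00]
```

View pics/sc20.png

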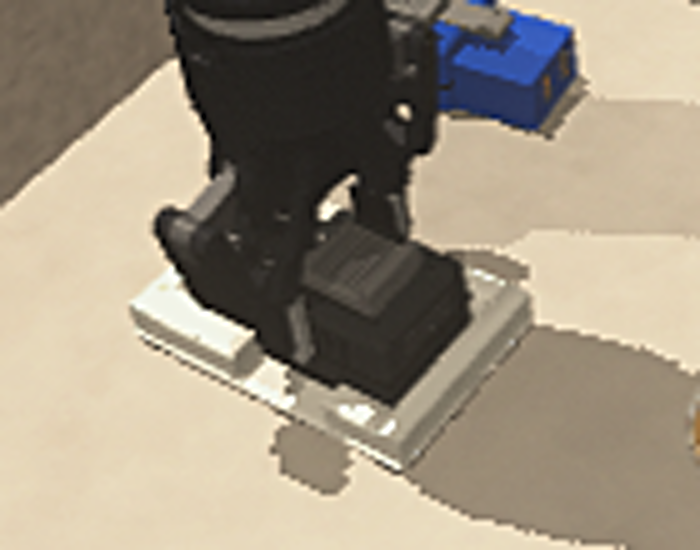

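drive_tool(series=[0, 0, -0.5, 0, 0, 0, 0.4, 0, 0, -0.5, 0, 0, 0, 0.66, 0, 0, -0.5, 0, 0, 0, 0.72, 0, 0, -0.5, 0, 0, 0, 0.8, 0, 0, -0.5, 0, 0, 0, 0.85])

```text
time_s: 33.33
tcp_pos: [0.5542, 0.1504, 0.0194]
eef_rot: [-3.141, -0.001, 3.112]
force: [-0.1, -0.2, 0.7]
grip_width: 0.851
```

drive_tool(series=[0, 0, -5, 0, 0, 0, 0.85, 0, 0, -15, 0, 0, 0, 0.9, 0, 0, -35, 0, 0, 0, 0.9, 0, 0, -65, 0, 0, 0, 0.9, 0, 0, -100, 0, 0, 0, 0.9])

```text
time_s: 33.95
tcp_pos: [0.554, 0.1503, 0.1208]
eef_rot: [-3.141, -0.001, 3.112]
force: [0.4, 0.3, 0.0]
grip_width: 0.903
```

```bash
python3 -c "
from h import *
for n in ('wrist','scene','side'):
  f=viewer.grab_frame(n);save(f,n+'21.png')
print(monitor.state()['force'],monitor.state()['tcp_pos'])
a=cv2.imread('pics/scene21.png')[200:310,100:240];a=cv2.resize(a,None,fx=5,fy=5,interpolation=cv2.INTER_CUBIC);cv2.imwrite('pics/sc21.png',a)
b=cv2.imread('pics/side21.png')[105:205,200:320];cv2.imwrite('pics/sd21.png',cv2.resize(np.clip(b*1.5,0,255).astype('uint8'),None,fx=5,fy=5,interpolation=cv2.INTER_CUBIC))
b=cv2.imread('pics/wrist21.png')[110:350,170:350];cv2.imwrite('pics/wr21.png',cv2.resize(np.clip(b*1.5,0,255).astype('uint8'),None,fx=2.5,fy=2.5,interpolation=cv2.INTER_CUBIC))
"
```

```text
[ 0.25026    -0.11045431 -0.13843185] [0.55599665 0.15089973 0.12242352]
```

View pics/sc21.png

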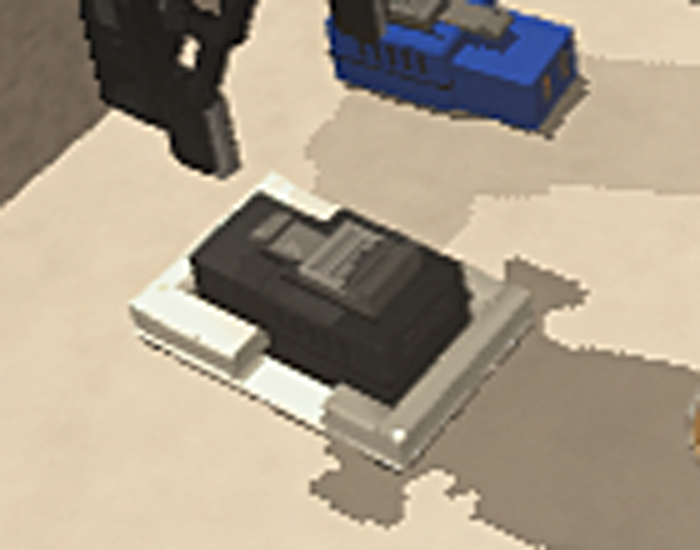

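View pics/sd21.png

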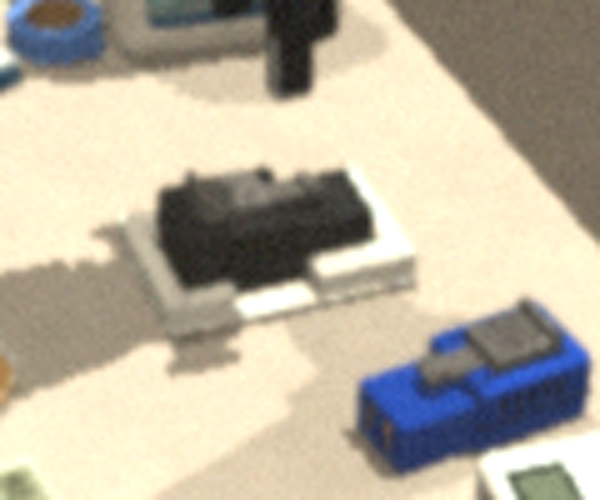

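View pics/wr21.png

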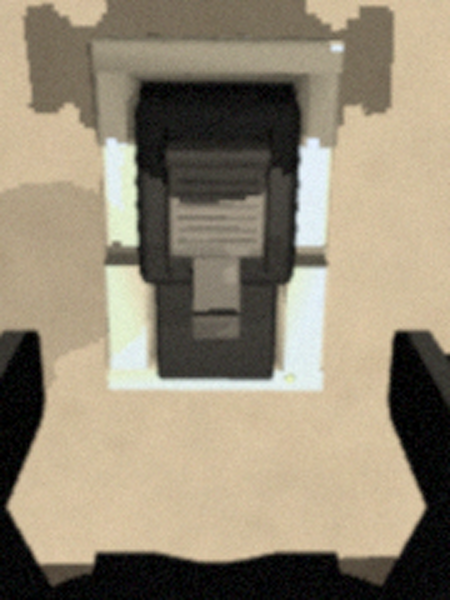

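The scene, side and wrist views all show the pack flat in the pocket, nose at the contact end. The gripper is clear and the bystanders are where they were.

```bash
python3 -c "
from bench import job_done,monitor
print(monitor.state()['time_s']);print(job_done())"
```

```text
34.1
the job is handed in; nothing more can be done
None
```

The dark battery pack is out of the sampler and seated in the charger, and I handed the job in at 34.1 s.

**What I did:** With the fingers shut I pressed the release tab and pulled on its ridge. That drew the pack about 44 mm straight out along the sill. I then gripped its sides at 35 N, drew it 14 mm farther back, carried it over and lowered it into the pocket, nose to the contacts. I let go and lifted clear.

**Last checks:**
- All three cameras show the pack flat in the pocket with its nose at the contact end.
- Lowering stopped firmly at the height expected for the pocket floor, with a brief push of about 5 N.
- After release the measured force is about zero.
- The blue pack and the other things in view look undisturbed. I judged this by eye and did not measure it.

**What was not ideal:**
- **Tab force:** it held at about 9 to 10 N until the tooth was past the bar. Over the last 15 mm or so it rose to about 10.7 N, then about 15 N at the end. I did not establish why, and I let go then.
- **Early pull:** before the pack moved, the tab force fell to about 7 N under slight sideways tension. I brought it back to about 9 N before pulling on.
- **Finger slip:** the finger slid about 4 mm along the plate before reaching the ridge.

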